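# Layer a pebble stand and cure it under the lamp

## Task

Build the stand for the painted pebble on the work wheel: layer every wood disc on the table into one stack centred on the wheel, the wide ones below, the narrow ones on them, and the pebble flat on top. Then swing the curing lamp so that its head is right above the stack, press the timer's button fully down and let it come up, and swing the lamp back to the side where it was. The finished stack must be standing when the button is pressed and at the end; leave the pots, jar, brush, spatula and saucer where they are.

Things in the scene. Friction and masses are not known exactly. Their poses are not given: they have to be found in the camera images.
- wide1: wide plain light-wood disc, 70 mm across and 18 mm thick, lying flat on the table at the start; origin at its centre (9 mm from either face), z along its axis, either face may be up; 30 to 50 g. May be absent.
- wide2: wide plain light-wood disc, 70 mm across and 18 mm thick, lying flat on the table at the start; origin at its centre (9 mm from either face), z along its axis, either face may be up; 30 to 50 g. May be absent.
- wide3: wide plain light-wood disc, 70 mm across and 18 mm thick, lying flat on the table at the start; origin at its centre (9 mm from either face), z along its axis, either face may be up; 30 to 50 g. May be absent.
- narrow1: narrow plain light-wood disc, 52 mm across and 18 mm thick, lying flat on the table at the start; origin at its centre (9 mm from either face), z along its axis, either face may be up; 30 to 50 g. May be absent.
- narrow2: narrow plain light-wood disc, 52 mm across and 18 mm thick, lying flat on the table at the start; origin at its centre (9 mm from either face), z along its axis, either face may be up; 30 to 50 g. May be absent.
- pebble: the one big white painted pebble (orange and black strokes): round and flat, 60 mm across at mid-height, 26 mm thick, flat 38 mm faces above and below; origin at its centre, z through its flat faces. About 0.13 kg.
- wheel_top (a point): centre of the flat round metal top, 130 mm across and 20 mm above the table, of a low work wheel (a plate) that is fixed and does not turn; no rim; z is up
- lamp_pivot (a point): point on the upright axis of the curing lamp's stiff hinge, 220 mm above the table, on a steel post 22 mm thick and about 255 mm high with a round foot 130 mm across
- lamp_head (a point): centre of the underside of the lamp's round white head (100 mm across, 35 mm high, underside 195 mm above the table), 260 mm from the pivot at the end of a level bar 22 mm wide; this is the point that shines straight down
- lamp_knob (a point): top centre of the lamp's black upright grip, a round stud 24 mm thick and 55 mm high standing on the middle of the head, straight above lamp_head; its top is 285 mm above the table. Pinch it from above to swing the lamp.
- lamp_arm (a joint): angle of the lamp's bar about the upright axis through lamp_pivot (rad), growing clockwise seen from above, from -0.6 to 1.8; starts at 1.3 to 1.5 (aside, on the +y side); with the head over the wheel it reads about -0.3 to 0.1. Stiff: about 0.4 N m to turn it, so about 1.5 N at the grip; it stays where it is left.
- start_top (a point): centre of the top of the round white push button (36 mm across) that stands on the grey timer box (90 x 90 x 45 mm, fixed); pressed straight down
- start (a joint): how far the button is down (m): 0 released, 0.007 fully down; a spring that takes 5 N at the bottom and pushes it back
- paint_pot: small closed round paint pot, 44 mm across, 42 mm high, standing among the discs; origin at the centre of its underside. To be left alone.
- pot_strip: strip of three small open paint pots with their lids up, about 105 mm long, 28 mm high without the lids; origin under its middle. To be left alone.
- water_jar: glass jar with steel lid, 64 mm across, 100 mm high; origin under its middle. To be left alone.
- brush: blue brush lying on the table, 200 mm long; origin under its middle. To be left alone.
- spatula: palette spatula lying on the table, 200 mm long; origin under its middle. To be left alone.
- saucer: white saucer, 120 mm across, 20 mm high; origin under its middle. To be left alone.
There are look-alikes about, which are no part of the job. Leave any yellow look-alike of the narrow1 alone.

How it is judged (in metres and radians):
On the way, in this order (a step that is already met when the one before it is completed fails the run):
1. all discs and the pebble are stacked, centred on the wheel, with the lamp still aside (horizontal distance between each of wide1, wide2, wide3, narrow1, narrow2, pebble and wheel_top below 0.012 m and angle between the z axis of each of wide1, wide2, wide3, narrow1, narrow2, pebble and the z axis of wheel_top, either way round below 0.12 rad and linear speed of each of wide1, wide2, wide3, narrow1, narrow2, pebble below 0.03 m/s and height (world z) of each of wide1, wide2, wide3 below 0.07 m and height (world z) of narrow1 between 0.06 and 0.105 m and height (world z) of narrow2 between 0.06 and 0.105 m and height (world z) of pebble above 0.08 m and horizontal distance between lamp_head and wheel_top above 0.2 m), for 0.4 s.
2. the lamp's head is above the stack (horizontal distance between lamp_head and wheel_top below 0.045 m), for 0.2 s.
3. the button is pressed fully down while the lamp is above the standing stack (horizontal distance between each of wide1, wide2, wide3, narrow1, narrow2, pebble and wheel_top below 0.012 m and angle between the z axis of each of wide1, wide2, wide3, narrow1, narrow2, pebble and the z axis of wheel_top, either way round below 0.12 rad and linear speed of each of wide1, wide2, wide3, narrow1, narrow2, pebble below 0.03 m/s and height (world z) of each of wide1, wide2, wide3 below 0.07 m and height (world z) of narrow1 between 0.06 and 0.105 m and height (world z) of narrow2 between 0.06 and 0.105 m and height (world z) of pebble above 0.08 m and horizontal distance between lamp_head and wheel_top below 0.045 m and value of joint start above 0.0058 m), for 0.02 s.
4. the button is up and the lamp is swung back aside (horizontal distance between lamp_head and wheel_top above 0.2 m and value of joint lamp_arm above 0.5 rad and value of joint start below 0.0015 m), for 0.2 s.
At the end, for the whole second after the job is handed in: Every disc present and the pebble lie flat (within 0.12 rad), centred within 12 mm of the wheel's axis, at rest, all wide discs below all narrow ones and the pebble highest; the lamp's head is more than 200 mm from the wheel's axis on the side where it began; the button is up (all of step 4 and horizontal distance between each of wide1, wide2, wide3, narrow1, narrow2, pebble and wheel_top below 0.012 m and angle between the z axis of each of wide1, wide2, wide3, narrow1, narrow2, pebble and the z axis of wheel_top, either way round below 0.12 rad and linear speed of each of wide1, wide2, wide3, narrow1, narrow2, pebble below 0.03 m/s and height (world z) of each of wide1, wide2, wide3 below 0.07 m and height (world z) of narrow1 between 0.06 and 0.105 m and height (world z) of narrow2 between 0.06 and 0.105 m and height (world z) of pebble above 0.08 m and velocity of joint lamp_arm between -0.05 and 0.05 rad/s); the robot touches nothing.
It fails at once if a pot, the jar, brush, spatula or saucer is moved more than 50 mm (distance of any of paint_pot, pot_strip, water_jar, brush, spatula, saucer from where it was at the start of the episode above 0.05 m).
Of wide1, wide2, wide3 only 2 to 3 are there at a start; the rules pass over those that are not, and their reading is None.
Of narrow1, narrow2 only 1 to 2 are there at a start; the rules pass over those that are not, and their reading is None.
At some moment in a run one of narrow1, narrow2, pebble may be knocked a few centimetres aside while the robot is not near it.
Once in a run the grip may slacken for a moment while it holds something.
It also fails if it takes over 210 s, if anything falls off the work surface, if the arm or the gripper's body presses on something with over 40 N, if the wrist force passes 120 N, or if a joint passes its speed limit or range.

## Robot

A 6-joint arm with a two-finger parallel gripper is mounted at the origin on the work surface. World frame = base frame: x ahead of the robot, y to its left, z up, the work surface at z = 0. Lengths are in mm, angles in rad, forces in N, time in s.
With the tool pointing down it reaches from about 275 to 850 mm from the base axis. Payload 5.2 kg.
Tool frame: the origin (TCP) lies at the very end of the fingers, on their centre line; the grasp point (between the pads) lies pinch_z behind it (pinch_z is the distance from the TCP to the grasp point, in mm); z points along the fingers, y is the line along which they close (so a half turn about z gives the same grasp; the last joint's range is limited). The gripper opens to 85 mm and grips with 20 to 120 N. Pads are 22 mm wide; open, the fingers measure 114 mm over their backs; the gripper's body (76 mm by 85 mm) begins 54 mm behind the grasp point. The pads swing forward as they close: fully open they stand 13 mm farther back than shut.
Start: joints at [1.126, 0.259, 1.535, -0, 1.348, -0.203], TCP at [131.675, 534.01, 231.31] pointing down, gripper open.
Joint ranges: [-3.14, 3.14], [-0.91, 2.08], [0.19, 2.58], [-1.22, 4.36], [0.22, 2.71], [-3.12, 3.12]. Speed limits (rad/s): [2.57, 2.57, 3.14, 3.14, 3.14, 3.14].

## Interface

Orientations are given as a unit quaternion [x, y, z, w].
In Python, from rig import * gives the robot as it stands. The module is installed in compiled form; this text tells all that it offers.
- The arm moves only by the tool apply_moves, never from a script. Its argument "moves" is a list of rows, each an object of numbers: "tx", "ty", "tz": the shift along the tool's x, y, z in units of 0.5 m (1.0 is 0.5 m); "twist": the turn about the tool's z in units of pi/2 rad (1.0 is pi/2 rad); "jaw": the opening, from 0 (shut) to 1 (fully open). A call has exactly 5 rows; each row is the pose to reach, as a shift and turn from the pose commanded when the call began, along the tool's axes at that moment; what a row does not reach only later rows make up. A row lasts 1/8 s, in which the tool goes at most 62.5 mm and 10.7 degrees, less where a joint would pass 70% of its speed; a pose out of reach is approached as far as the arm can. A call with a number of a shift or a turn outside -1 to 1 is refused whole. A call with a gripper value outside its range is refused whole. The fingers move at their own pace and stop on an object; "force" is the grip in N (left out, the last holds). Time passes only in rows, so rows that repeat a pose let the fingers close, or fill a call up. It gives the time, the measured TCP pose, the force, the opening and the grip force at its end, in the units of the state.
- get_state(): the state, without advancing time (a new reading comes with each control period).
- camera(name): name is "scene" or "top"; returns (picture, depth): 480x640x3 uint8, red, green, blue; 480x640 float32, mm along the optical axis (not along the pixel's ray), 0 where there is no reading.
- calibration(name): a dict with "vfov" (degrees; the focal length in pixels is half the picture's height over the tangent of half this angle, whatever the lens; pixels are square), "cx", "cy" (the principal point, pixels), "R" (3x3) and "t" (3): a world point X has camera coordinates R X + t. Camera axes: x right, y down, z forward; pixel columns grow to the right and rows downward; lengths in mm; the calibration is good to about 2 mm. A picture is of the moment at which its call begins. calibration takes no time and is no camera call.
- finish_job(): hands the job in; it is judged then, once.
The state is a dict: "t": time; "joint_positions": joint angles; "qd": joint speeds; "tau": joint torques, N m; "ee_pos": TCP position; "eef_rot": TCP orientation; "force": force on the tool from outside, world axes, zero at the start; "ft_torque": the same for the moment, N m; "grip_width": finger opening in mm; "grip_force": force on a finger pad.
Only numpy, scipy, OpenCV 4.12 (cv2) and the standard library are available. Lean on these libraries where they do the work, as an engineer would, in place of code of your own. Each camera call takes 0.05 s, during which the arm holds its last target. There are 200 camera calls.

## Working session

There is one attempt and no reset: what is moved stays moved. The work goes in short steps, Python scripts to look and compute and a tool call to move; the robot and the scene stay as the last step left them, time stands still between calls to the robot, and variables do not carry over. Pictures are saved under pics/ and viewed, at most 14 in all, crops included, and the job is handed in when it is done.

Besides the shell and the picture viewer there is one more tool, called after "Emit:" by a JSON object that holds its "method" and its "body", one argument or row to a line. apply_moves: Moves the arm, as the interface text tells. Shifts and turns lie within -1 to 1; 1 stands for 0.5 m of shift or pi/2 rad of turn. Its arguments: {"type":"object","properties":{"moves":{"type":"array"},"force":{"type":"number"}},"required":["moves"]}

```bash
mkdir -p pics; cat > h.py <<'E'
from rig import *
import numpy as np, cv2
from scipy.spatial.transform import Rotation as Ro
def K(n):
    c=calibration(n); f=240/np.tan(np.radians(c['vfov'])/2); return f,c['cx'],c['cy'],np.array(c['R']),np.array(c['t'])
def cloud(n):
    p,d=camera(n); f,cx,cy,R,t=K(n); v,u=np.mgrid[:480,:640]
    X=np.stack([(u-cx)/f*d,(v-cy)/f*d,d],-1); W=(X-t)@R; W[d==0]=np.nan
    return p,d,W
def px(n,X):
    f,cx,cy,R,t=K(n); c=R@np.array(X)+t; return cx+f*c[0]/c[2],cy+f*c[1]/c[2]
def save(p,name): cv2.imwrite('pics/'+name,p[...,::-1])
E
python3 - <<'E'
from h import *
for n in('scene','top'):
    p,d,W=cloud(n); save(p,n+'0.png'); c=calibration(n); print(c); np.savez(n+'0.npz',p=p,d=d,W=W)
s=get_state();print(s)
E
```

```text
{'vfov': 42.28379526890698, 'cx': 318.8896919896068, 'cy': 232.99365391970872, 'R': array([[ 0.31046718,  0.95057123,  0.00494624],
       [ 0.7551863 , -0.2434854 , -0.60861196],
       [-0.57732468,  0.19268937, -0.7934526 ]]), 't': array([-229.342576  , -272.75827531, 1847.58403816])}
{'vfov': 44.97382523558988, 'cx': 316.4909769228868, 'cy': 231.7780900257641, 'R': array([[-0.0085348 , -0.9998895 ,  0.01217178],
       [-0.99375798,  0.00712723, -0.11132963],
       [ 0.11123058, -0.01304598, -0.99370899]]), 't': array([  64.31628517,  574.69878231, 1481.49229061])}
{'t': 0.1, 'joint_positions': array([ 1.12619354e+00,  2.59290698e-01,  1.53597664e+00,  2.94268677e-06,
        1.34803772e+00, -2.02811330e-01]), 'qd': array([ 0.00111181, -0.0010612 , -0.00224734, -0.00082313, -0.00050972,
       -0.00044894]), 'tau': array([ 1.62906610e-03, -4.46966636e+01, -2.91245431e+01, -2.11474203e-04,
        6.36460609e-03,  1.81298198e-06]), 'ee_pos': array([131.46153085, 533.55598302, 230.54557107]), 'eef_rot': array([ 1.20601726e-01,  9.92700605e-01, -8.11277618e-04, -2.73703964e-04]), 'force': array([-0.27774061,  0.11815102, -0.11184667]), 'ft_torque': array([-0.03018251, -0.00233074,  0.00850465]), 'grip_force': 0.0, 'grip_width': 85.24576006130947}
```

View pics/top0.png

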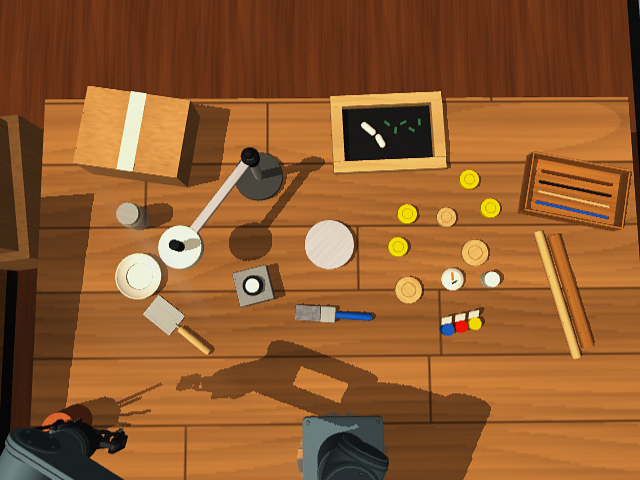

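View pics/scene0.png

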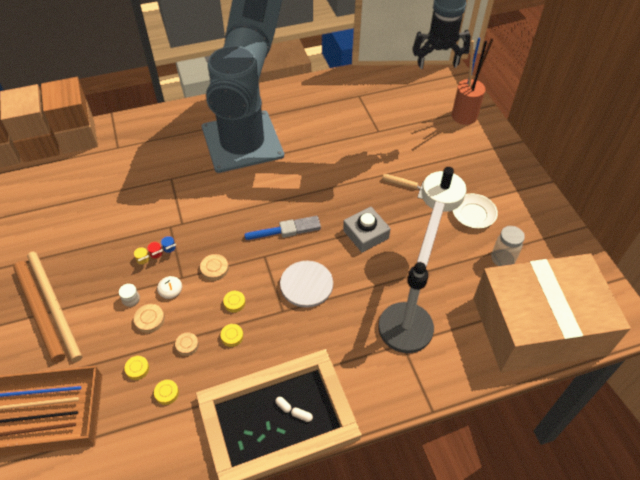

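Top view: plain light-wood discs are at (475,252) and (408,290), both wide, and (447,217), narrow. The yellow discs at (407,214), (398,247), (490,208) and (470,180) are look-alikes. The pebble is white with orange and black strokes at (452,279), and the white cap at (491,279) is the paint pot. Wheel is at (330,244), button at (252,286), lamp knob at (177,245) and pivot at (250,157). I'll confirm the candidates with a crop and measure them.

```bash
cat >> h.py <<'E'
def blob(W,x,y,r,z0,z1):
    m=(np.hypot(W[...,0]-x,W[...,1]-y)<r)&(W[...,2]>z0)&(W[...,2]<z1)
    P=W[m]
    if len(P)<10: return None
    (c,rad)=cv2.minEnclosingCircle(P[:,:2].astype(np.float32))
    return np.round([*c,2*rad,np.median(P[:,2]),len(P),*P[:,:2].mean(0)],1)
E
python3 - <<'E'
from h import *
D={n:np.load(n+'0.npz') for n in('top','scene')}
p=D['top']['p']; save(cv2.resize(p[160:320,380:520],None,fx=4,fy=3.7,interpolation=cv2.INTER_CUBIC)[:600],'crop.png')
W=D['top']['W']
T=dict(wA=(475,252,14,26,55),wB=(408,290,14,26,55),n=(447,217,14,26,45),yel=(407,214,10,26,45),peb=(452,279,15,40,50),pot=(491,279,36,50,45),wheel=(330,244,15,28,90),btn=(252,286,50,90,35),box=(252,286,40,50,80),head=(181,247,222,240,70),knob=(177,245,270,300,30),piv=(250,157,240,275,40),strip=(461,322,15,70,80),foot=(265,178,8,30,90))
for k,(u,v,z0,z1,r) in T.items():
    a=W[v-2:v+3,u-2:u+3].reshape(-1,3); x,y,z=np.nanmedian(a,0)
    print(k,np.round([x,y,z]),*[blob(D[n]['W'],x,y,r,z0,z1) for n in D])
for z in range(3): pass
for n in D: 
    m=(np.abs(D[n]['W'][...,2])<6)&(abs(D[n]['W'][...,0]-450)<150)&(abs(D[n]['W'][...,1])<150); print(n,'table z',np.median(D[n]['W'][m][:,2]))
E
```

```text
wA [ 520. -357.   20.] [ 520.2 -355.    71.3   20.2  505.   519.1 -354.8] [ 514.3 -362.7   94.1   19.2  597.   522.6 -353.9]
wB [ 422. -177.   22.] [ 420.9 -179.2   75.8   20.3  524.   424.2 -177.7] [ 425.2 -176.4   73.7   19.2  502.   426.9 -176.1]
n [ 613. -286.   19.] [ 612.9 -286.4   59.4   19.6  283.   614.5 -283.1] [ 616.3 -280.2   54.8   18.9  357.   616.8 -281.3]
yel [ 622. -180.   21.] [ 626.6 -182.3   83.4   19.7  299.   624.2 -178.9] [ 625.5 -176.9   55.3   18.9  380.   627.7 -177.8]
peb [ 449. -291.   29.] [ 451.9 -293.8   59.1   26.2  405.   451.5 -292.4] [ 453.8 -294.    66.5   24.6  398.   457.4 -292.1]
pot [ 448. -388.   44.] [ 449.7 -389.8   40.7   43.9  193.   449.1 -389.2] [ 450.4 -388.8   44.6   43.2  210.   452.2 -387.6]
wheel [544.  25.  22.] [ 544.5   27.1  129.9   21.7 1813.   544.    27.5] [ 545.3   29.7  134.8   21.2 1855.   548.1   28.6]
btn [435. 224.  71.] [435.1 223.8  69.5  61.3 363.  437.1 223.5] [435.1 223.1  67.9  61.6 298.  443.9 222.8]
box [435. 224.  71.] [438.3 224.4 121.9  45.9 769.  438.  223.4] [440.4 225.3 121.8  45.9 618.  445.9 223.3]
head [518. 361. 259.] [ 530.9  363.7  122.3  230.5 1483.   524.7  367.2] [ 531.   364.3  123.   231.  1054.   533.5  365.9]
knob [520. 365. 284.] [522.4 371.3  23.6 285.1 107.  521.9 370.3] [524.4 374.1  29.7 283.8 117.  526.5 371.1]
piv [720. 210. 261.] [728.6 213.5  41.2 262.1 147.  726.5 213.7] [732.9 214.9  39.3 260.6 181.  735.1 213.1]
strip [ 339. -311.   30.] [ 336.7 -309.6  106.8   31.3  617.   337.  -308. ] [ 342.4 -305.4  106.6   28.8  437.   334.8 -308.1]
foot [721. 195.  18.] [ 718.8  196.8  176.4   18.7 1408.   718.9  203.2] [ 719.3  196.7  174.    19.1 2000.   736.8  211.4]
top table z 1.3058846606157082
scene table z 1.271723896409588
```

View pics/crop.png

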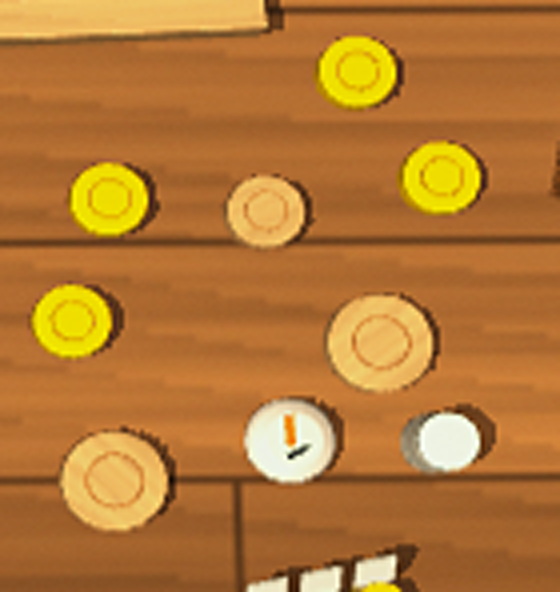

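The crop confirms two wide plain discs, one narrow plain disc and the painted pebble. Next I'll refine the centres using image contours.

```bash
cat >> h.py <<'E'
def ray(n,u,v,z):
    f,cx,cy,R,t=K(n); d=R.T@np.array([(u-cx)/f,(v-cy)/f,1]); o=-R.T@t; return (o+d*(z-o[2])/d[2])[:2]
def colfit(n,p,X,z,rpx=30,lo=(8,60,120),hi=(24,160,255)):
    u0,v0=map(int,px(n,X)); hs=cv2.cvtColor(p,cv2.COLOR_RGB2HSV); y0=max(v0-rpx,0);x0=max(u0-rpx,0)
    s=cv2.inRange(hs[y0:v0+rpx,x0:u0+rpx],lo,hi)
    c=max(cv2.findContours(s,cv2.RETR_EXTERNAL,cv2.CHAIN_APPROX_NONE)[0],key=cv2.contourArea)
    P=np.array([ray(n,a+x0,b+y0,z) for a,b in c[:,0]],np.float32); (e,r)=cv2.minEnclosingCircle(P)
    M=cv2.moments(P.reshape(-1,1,2)); return np.round([*e,2*r,M['m10']/M['m00'],M['m01']/M['m00']],1)
E
python3 - <<'E'
from h import *
D={n:np.load(n+'0.npz') for n in('top','scene')}
hs=cv2.cvtColor(D['top']['p'],cv2.COLOR_RGB2HSV)
for u,v in((475,252),(447,217),(455,262),(452,285),(330,230),(345,290)): print(u,v,hs[v,u])
for k,X in dict(wA=(520,-355,18),wB=(423,-178,18),n=(614,-284,18)).items():
    for n in D: print(k,n,colfit(n,D[n]['p'],X,18,24,(8,60,190),(24,165,255)))
for n in D:print('wheel',n,colfit(n,D[n]['p'],(545,27,20),20,40,(0,0,120),(180,60,255)),'peb',colfit(n,D[n]['p'],(452,-292,20),18,17,(0,0,150),(180,60,255)),'btn',colfit(n,D[n]['p'],(435,224,60),71,12,(0,0,190),(180,60,255)))
E
```

```text
475 252 [ 19 149 239]
447 217 [ 19 149 239]
455 262 [ 14 183 199]
452 285 [ 36  20 245]
330 230 [ 18  34 227]
345 290 [ 14 188 107]
wA top [ 518.9 -355.8   69.1  519.4 -355.9]
wA scene [ 520.4 -346.6  162.5  519.1 -354.7]
wB top [ 423.1 -178.    68.7  423.  -178.2]
wB scene [ 424.4 -168.1   83.7  424.4 -174.4]
n top [ 614.1 -283.8   50.4  614.2 -283.8]
n scene [ 588.1 -280.3  117.6  595.6 -281. ]
wheel top [543.8  27.1 129.1 544.   27.2] peb [ 447.5 -291.7   53.8  446.8 -290.6] btn [437.6 224.5  34.1 437.5 223.8]
wheel scene [548.1  29.6 132.3 547.9  29.4] peb [ 452.2 -290.1   56.3  451.8 -290.1] btn [436.2 228.9  49.2 439.8 227. ]
```

Emit:
{"method": "apply_moves", "body": {
  "moves": [
    {"tx": 0, "ty": 0, "tz": 0, "twist": -0.077, "jaw": 1},
    {"tx": 0, "ty": 0, "tz": 0, "twist": -0.154, "jaw": 1},
    {"tx": 0, "ty": 0, "tz": 0, "twist": -0.154, "jaw": 1},
    {"tx": 0, "ty": 0, "tz": 0, "twist": -0.154, "jaw": 1},
    {"tx": 0, "ty": 0, "tz": 0, "twist": -0.154, "jaw": 1}
  ],
  "force": 40
}}

```text
t: 0.72
ee_pos: [131.7, 534.0, 231.2]
eef_rot: [0.001, 1.0, -0.0, -0.0]
force: [-0.5, 0.1, -0.3]
grip_width: 85.3
grip_force: 0.0
```

Emit:
{"method": "apply_moves", "body": {
  "moves": [
    {"tx": -0.084, "ty": -0.067, "tz": 0, "twist": 0, "jaw": 1},
    {"tx": -0.168, "ty": -0.134, "tz": 0, "twist": 0, "jaw": 1},
    {"tx": -0.252, "ty": -0.201, "tz": 0, "twist": 0, "jaw": 1},
    {"tx": -0.336, "ty": -0.268, "tz": 0, "twist": 0, "jaw": 1},
    {"tx": -0.336, "ty": -0.268, "tz": 0, "twist": 0, "jaw": 1}
  ]
}}

```text
t: 1.35
ee_pos: [302.5, 398.0, 231.4]
eef_rot: [0.003, 1.0, -0.0, 0.0]
force: [0.1, -0.2, -0.1]
grip_width: 85.2
grip_force: 0.0
```

Emit:
{"method": "apply_moves", "body": {
  "moves": [
    {"tx": -0.03, "ty": -0.1, "tz": 0, "twist": 0, "jaw": 1},
    {"tx": -0.06, "ty": -0.2, "tz": 0, "twist": 0, "jaw": 1},
    {"tx": -0.09, "ty": -0.3, "tz": 0, "twist": 0, "jaw": 1},
    {"tx": -0.12, "ty": -0.4, "tz": 0, "twist": 0, "jaw": 1},
    {"tx": -0.15, "ty": -0.5, "tz": 0, "twist": 0, "jaw": 1}
  ]
}}

```text
t: 1.98
ee_pos: [374.7, 149.5, 231.6]
eef_rot: [-0.0, 1.0, 0.0, 0.0]
force: [0.7, 0.3, 1.3]
grip_width: 85.0
grip_force: 0.0
```

Emit:
{"method": "apply_moves", "body": {
  "moves": [
    {"tx": -0.02, "ty": -0.1, "tz": 0, "twist": 0, "jaw": 1},
    {"tx": -0.04, "ty": -0.2, "tz": 0, "twist": 0, "jaw": 1},
    {"tx": -0.06, "ty": -0.3, "tz": 0, "twist": 0, "jaw": 1},
    {"tx": -0.09, "ty": -0.4, "tz": 0, "twist": 0, "jaw": 1},
    {"tx": -0.09, "ty": -0.5, "tz": 0, "twist": 0, "jaw": 1}
  ]
}}

```text
t: 2.6
ee_pos: [420.7, -100.9, 231.5]
eef_rot: [-0.0, 1.0, 0.0, 0.001]
force: [0.6, -0.2, 1.4]
grip_width: 85.7
grip_force: 0.0
```

Emit:
{"method": "apply_moves", "body": {
  "moves": [
    {"tx": -0.003, "ty": -0.1, "tz": 0.03, "twist": 0, "jaw": 1},
    {"tx": -0.007, "ty": -0.156, "tz": 0.1, "twist": 0, "jaw": 1},
    {"tx": -0.007, "ty": -0.156, "tz": 0.22, "twist": 0, "jaw": 1},
    {"tx": -0.007, "ty": -0.156, "tz": 0.32, "twist": 0, "jaw": 1},
    {"tx": -0.007, "ty": -0.156, "tz": 0.37, "twist": 0, "jaw": 1}
  ]
}}

```text
t: 3.22
ee_pos: [422.1, -176.1, 43.8]
eef_rot: [0.0, 1.0, 0.001, -0.002]
force: [-1.0, -0.1, 0.9]
grip_width: 85.2
grip_force: 0.0
```

Emit:
{"method": "apply_moves", "body": {
  "moves": [
    {"tx": 0, "ty": 0, "tz": 0.03, "twist": 0, "jaw": 1},
    {"tx": 0, "ty": 0, "tz": 0.06, "twist": 0, "jaw": 1},
    {"tx": 0, "ty": 0, "tz": 0.08, "twist": 0, "jaw": 1},
    {"tx": 0, "ty": 0, "tz": 0.086, "twist": 0, "jaw": 1},
    {"tx": 0, "ty": 0, "tz": 0.086, "twist": 0, "jaw": 1}
  ]
}}

```text
t: 3.85
ee_pos: [423.5, -177.8, 3.5]
eef_rot: [-0.0, 1.0, -0.0, 0.0]
force: [-0.3, -0.2, 0.7]
grip_width: 85.4
grip_force: 0.0
```

Emit:
{"method": "apply_moves", "body": {
  "moves": [
    {"tx": 0, "ty": 0, "tz": 0, "twist": 0, "jaw": 0.6},
    {"tx": 0, "ty": 0, "tz": 0, "twist": 0, "jaw": 0.6},
    {"tx": 0, "ty": 0, "tz": 0, "twist": 0, "jaw": 0.6},
    {"tx": 0, "ty": 0, "tz": 0, "twist": 0, "jaw": 0.6},
    {"tx": 0, "ty": 0, "tz": 0, "twist": 0, "jaw": 0.6}
  ],
  "force": 40
}}

```text
t: 4.47
ee_pos: [423.7, -178.2, 4.3]
eef_rot: [0.0, 1.0, -0.0, 0.001]
force: [-0.3, 1.6, 5.8]
grip_width: 67.9
grip_force: 43.3
```

Emit:
{"method": "apply_moves", "body": {
  "moves": [
    {"tx": 0, "ty": 0, "tz": -0.02, "twist": 0, "jaw": 0.6},
    {"tx": 0, "ty": 0, "tz": -0.06, "twist": 0, "jaw": 0.6},
    {"tx": 0, "ty": 0, "tz": -0.1, "twist": 0, "jaw": 0.6},
    {"tx": 0, "ty": 0, "tz": -0.14, "twist": 0, "jaw": 0.6},
    {"tx": 0, "ty": 0, "tz": -0.16, "twist": 0, "jaw": 0.6}
  ]
}}

```text
t: 5.1
ee_pos: [423.9, -178.4, 85.0]
eef_rot: [-0.0, 1.0, -0.001, 0.001]
force: [-1.0, 0.9, -0.7]
grip_width: 68.1
grip_force: 45.0
```

```bash
python3 - <<'E'
from h import *
p,d=camera('scene'); u,v=map(int,px('scene',(423,-178,60)));print(u,v)
save(cv2.resize(p[v-70:v+60,u-80:u+80],None,fx=4,fy=4),'g1.png')
E
```

```text
210 254
```

View pics/g1.png

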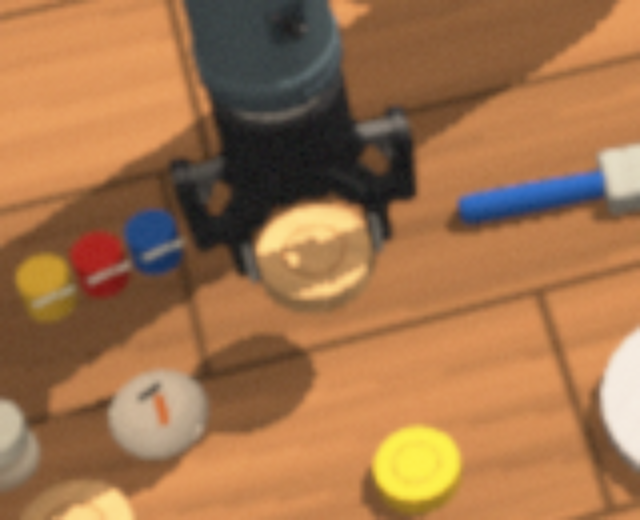

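The disc is held flat. Now carrying it to the wheel.

Emit:
{"method": "apply_moves", "body": {
  "moves": [
    {"tx": -0.055, "ty": 0.09, "tz": 0, "twist": 0, "jaw": 0.6},
    {"tx": -0.11, "ty": 0.187, "tz": 0, "twist": 0, "jaw": 0.6},
    {"tx": -0.165, "ty": 0.28, "tz": 0, "twist": 0, "jaw": 0.6},
    {"tx": -0.22, "ty": 0.374, "tz": 0, "twist": 0, "jaw": 0.6},
    {"tx": -0.242, "ty": 0.411, "tz": 0, "twist": 0, "jaw": 0.6}
  ]
}}

```text
t: 5.78
ee_pos: [545.0, 30.3, 82.8]
eef_rot: [-0.001, 1.0, 0.0, -0.0]
force: [0.6, -0.5, -0.6]
grip_width: 67.9
grip_force: 45.1
```

Emit:
{"method": "apply_moves", "body": {
  "moves": [
    {"tx": 0, "ty": 0, "tz": 0, "twist": 0, "jaw": 0.6},
    {"tx": 0, "ty": 0, "tz": 0.05, "twist": 0, "jaw": 0.6},
    {"tx": 0, "ty": 0, "tz": 0.09, "twist": 0, "jaw": 0.6},
    {"tx": 0, "ty": 0, "tz": 0.11, "twist": 0, "jaw": 0.6},
    {"tx": 0, "ty": 0, "tz": 0.118, "twist": 0, "jaw": 0.6}
  ]
}}

```text
t: 6.4
ee_pos: [543.4, 26.8, 24.2]
eef_rot: [0.0, 1.0, -0.0, -0.001]
force: [-9.1, 1.3, 24.0]
grip_width: 67.6
grip_force: 47.5
```

Emit:
{"method": "apply_moves", "body": {
  "moves": [
    {"tx": 0, "ty": 0, "tz": 0, "twist": 0, "jaw": 0.6},
    {"tx": 0, "ty": 0, "tz": 0, "twist": 0, "jaw": 0.6},
    {"tx": 0, "ty": 0, "tz": 0, "twist": 0, "jaw": 0.6},
    {"tx": 0, "ty": 0, "tz": 0, "twist": 0, "jaw": 1},
    {"tx": 0, "ty": 0, "tz": 0, "twist": 0, "jaw": 1}
  ]
}}

```text
t: 7.02
ee_pos: [544.3, 27.6, 24.4]
eef_rot: [-0.0, 1.0, -0.0, 0.0]
force: [-0.0, 0.3, 0.8]
grip_width: 85.3
grip_force: 0.0
```

Emit:
{"method": "apply_moves", "body": {
  "moves": [
    {"tx": 0, "ty": 0, "tz": -0.06, "twist": 0, "jaw": 1},
    {"tx": 0, "ty": 0, "tz": -0.12, "twist": 0, "jaw": 1},
    {"tx": 0.01, "ty": -0.1, "tz": -0.12, "twist": 0, "jaw": 1},
    {"tx": 0.02, "ty": -0.22, "tz": -0.12, "twist": 0, "jaw": 1},
    {"tx": 0.03, "ty": -0.34, "tz": -0.12, "twist": 0, "jaw": 1}
  ]
}}

```text
t: 7.65
ee_pos: [529.2, -143.8, 84.7]
eef_rot: [-0.001, 1.0, -0.0, 0.0]
force: [1.0, 0.9, 0.0]
grip_width: 85.2
grip_force: 0.0
```

Emit:
{"method": "apply_moves", "body": {
  "moves": [
    {"tx": 0.01, "ty": -0.12, "tz": 0, "twist": 0, "jaw": 1},
    {"tx": 0.02, "ty": -0.24, "tz": 0, "twist": 0, "jaw": 1},
    {"tx": 0.02, "ty": -0.35, "tz": 0, "twist": 0, "jaw": 1},
    {"tx": 0.02, "ty": -0.426, "tz": 0, "twist": 0, "jaw": 1},
    {"tx": 0.02, "ty": -0.426, "tz": 0, "twist": 0, "jaw": 1}
  ]
}}

```text
t: 8.28
ee_pos: [518.9, -358.8, 84.1]
eef_rot: [0.002, 1.0, -0.001, 0.0]
force: [0.9, 0.7, -0.4]
grip_width: 85.5
grip_force: 0.0
```

```bash
python3 - <<'E'
from h import *
p,d,W=cloud('top')
print('wB',colfit('top',p,(544,27,38),38,22,(8,60,150),(24,165,255)),get_state()['ee_pos'])
E
```

```text
wB [544.1  25.4  71.2 544.2  25.3] [ 518.78481772 -356.56901932   83.90050996]
```

Emit:
{"method": "apply_moves", "body": {
  "moves": [
    {"tx": 0, "ty": 0, "tz": 0.06, "twist": 0, "jaw": 1},
    {"tx": 0, "ty": 0, "tz": 0.12, "twist": 0, "jaw": 1},
    {"tx": 0, "ty": 0, "tz": 0.15, "twist": 0, "jaw": 1},
    {"tx": 0, "ty": 0, "tz": 0.16, "twist": 0, "jaw": 1},
    {"tx": 0, "ty": 0, "tz": 0.16, "twist": 0, "jaw": 1}
  ]
}}

```text
t: 8.95
ee_pos: [519.7, -355.3, 4.8]
eef_rot: [-0.0, 1.0, -0.0, 0.0]
force: [0.3, -0.0, 0.2]
grip_width: 85.4
grip_force: 0.0
```

Emit:
{"method": "apply_moves", "body": {
  "moves": [
    {"tx": 0, "ty": 0, "tz": 0, "twist": 0, "jaw": 0.6},
    {"tx": 0, "ty": 0, "tz": 0, "twist": 0, "jaw": 0.6},
    {"tx": 0, "ty": 0, "tz": 0, "twist": 0, "jaw": 0.6},
    {"tx": 0, "ty": 0, "tz": 0, "twist": 0, "jaw": 0.6},
    {"tx": 0, "ty": 0, "tz": 0, "twist": 0, "jaw": 0.6}
  ]
}}

```text
t: 9.57
ee_pos: [520.1, -356.1, 6.2]
eef_rot: [-0.0, 1.0, -0.001, 0.001]
force: [-0.8, -0.2, 6.3]
grip_width: 67.8
grip_force: 43.9
```

Emit:
{"method": "apply_moves", "body": {
  "moves": [
    {"tx": 0, "ty": 0, "tz": -0.03, "twist": 0, "jaw": 0.6},
    {"tx": 0, "ty": 0, "tz": -0.08, "twist": 0, "jaw": 0.6},
    {"tx": 0, "ty": 0, "tz": -0.14, "twist": 0, "jaw": 0.6},
    {"tx": 0, "ty": 0, "tz": -0.2, "twist": 0, "jaw": 0.6},
    {"tx": 0, "ty": 0, "tz": -0.2, "twist": 0, "jaw": 0.6}
  ]
}}

```text
t: 10.2
ee_pos: [520.9, -357.1, 108.4]
eef_rot: [-0.0, 1.0, -0.003, 0.003]
force: [0.1, -0.6, -0.7]
grip_width: 67.6
grip_force: 44.9
```

Emit:
{"method": "apply_moves", "body": {
  "moves": [
    {"tx": -0.007, "ty": 0.11, "tz": 0, "twist": 0, "jaw": 0.6},
    {"tx": -0.014, "ty": 0.22, "tz": 0, "twist": 0, "jaw": 0.6},
    {"tx": -0.022, "ty": 0.33, "tz": 0, "twist": 0, "jaw": 0.6},
    {"tx": -0.029, "ty": 0.44, "tz": 0, "twist": 0, "jaw": 0.6},
    {"tx": -0.036, "ty": 0.55, "tz": 0, "twist": 0, "jaw": 0.6}
  ]
}}

```text
t: 10.82
ee_pos: [536.7, -78.6, 103.8]
eef_rot: [0.0, 1.0, 0.0, -0.0]
force: [-0.0, -0.0, -0.3]
grip_width: 67.2
grip_force: 45.0
```

Emit:
{"method": "apply_moves", "body": {
  "moves": [
    {"tx": -0.007, "ty": 0.11, "tz": 0, "twist": 0, "jaw": 0.6},
    {"tx": -0.014, "ty": 0.2, "tz": 0, "twist": 0, "jaw": 0.6},
    {"tx": -0.014, "ty": 0.218, "tz": 0.02, "twist": 0, "jaw": 0.6},
    {"tx": -0.014, "ty": 0.218, "tz": 0.06, "twist": 0, "jaw": 0.6},
    {"tx": -0.014, "ty": 0.218, "tz": 0.09, "twist": 0, "jaw": 0.6}
  ]
}}

```text
t: 11.45
ee_pos: [543.5, 28.0, 57.8]
eef_rot: [0.0, 1.0, -0.0, -0.001]
force: [0.5, -0.3, -0.5]
grip_width: 67.6
grip_force: 45.0
```

Emit:
{"method": "apply_moves", "body": {
  "moves": [
    {"tx": 0, "ty": 0, "tz": 0.01, "twist": 0, "jaw": 0.6},
    {"tx": 0, "ty": 0, "tz": 0.02, "twist": 0, "jaw": 0.6},
    {"tx": 0, "ty": 0, "tz": 0.026, "twist": 0, "jaw": 0.6},
    {"tx": 0, "ty": 0, "tz": 0.03, "twist": 0, "jaw": 0.6},
    {"tx": 0, "ty": 0, "tz": 0.03, "twist": 0, "jaw": 0.6}
  ]
}}

```text
t: 12.08
ee_pos: [544.3, 28.5, 44.4]
eef_rot: [-0.0, 1.0, -0.0, 0.0]
force: [1.1, -0.1, -0.0]
grip_width: 67.3
grip_force: 45.0
```

Emit:
{"method": "apply_moves", "body": {
  "moves": [
    {"tx": 0, "ty": 0, "tz": 0.002, "twist": 0, "jaw": 0.6},
    {"tx": 0, "ty": 0, "tz": 0.003, "twist": 0, "jaw": 0.6},
    {"tx": 0, "ty": 0, "tz": 0.003, "twist": 0, "jaw": 0.6},
    {"tx": 0, "ty": 0, "tz": 0.003, "twist": 0, "jaw": 0.6},
    {"tx": 0, "ty": 0, "tz": 0.003, "twist": 0, "jaw": 0.6}
  ]
}}

```text
t: 12.7
ee_pos: [544.5, 28.5, 44.1]
eef_rot: [-0.0, 1.0, -0.0, 0.001]
force: [-3.6, 0.2, 8.9]
grip_width: 67.0
grip_force: 46.0
```

Emit:
{"method": "apply_moves", "body": {
  "moves": [
    {"tx": 0, "ty": 0, "tz": 0, "twist": 0, "jaw": 1},
    {"tx": 0, "ty": 0, "tz": 0, "twist": 0, "jaw": 1},
    {"tx": 0, "ty": 0, "tz": 0, "twist": 0, "jaw": 1},
    {"tx": 0, "ty": 0, "tz": -0.06, "twist": 0, "jaw": 1},
    {"tx": 0, "ty": 0, "tz": -0.12, "twist": 0, "jaw": 1}
  ]
}}

```text
t: 13.32
ee_pos: [543.8, 28.6, 102.9]
eef_rot: [-0.0, 1.0, 0.0, -0.001]
force: [-0.7, 0.3, 0.2]
grip_width: 85.3
grip_force: 0.0
```

Emit:
{"method": "apply_moves", "body": {
  "moves": [
    {"tx": -0.02, "ty": -0.1, "tz": 0, "twist": 0, "jaw": 1},
    {"tx": -0.05, "ty": -0.21, "tz": 0, "twist": 0, "jaw": 1},
    {"tx": -0.07, "ty": -0.31, "tz": 0, "twist": 0, "jaw": 1},
    {"tx": -0.09, "ty": -0.42, "tz": 0, "twist": 0, "jaw": 1},
    {"tx": -0.11, "ty": -0.53, "tz": 0, "twist": 0, "jaw": 1}
  ]
}}

```text
t: 13.95
ee_pos: [599.4, -238.1, 102.6]
eef_rot: [-0.0, 1.0, 0.0, -0.0]
force: [1.4, 0.3, -0.7]
grip_width: 85.4
grip_force: 0.0
```

```bash
python3 - <<'E'
from h import *
p,d,W=cloud('top'); save(p,'t2.png')
print('wA',colfit('top',p,(544,27,56),56,22,(8,60,150),(24,165,255)),get_state()['ee_pos'])
E
```

```text
wA [544.   27.1  71.9 544.8  26.7] [ 600.58901513 -246.28122387  102.77283276]
```

View pics/t2.png

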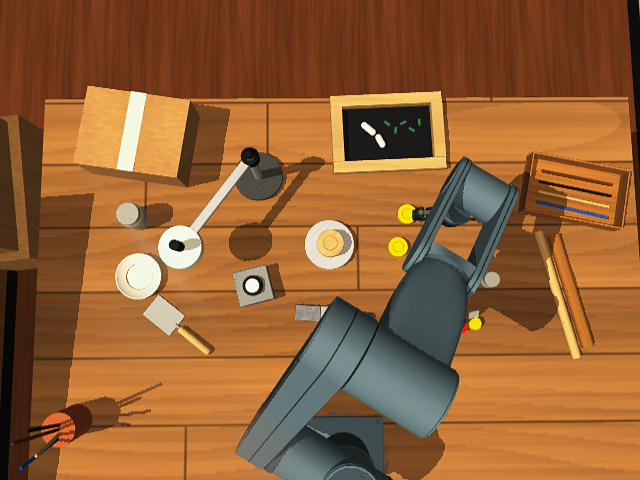

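```bash
python3 - <<'E'
from h import *
p,d,W=cloud('scene')
print(blob(W,614,-284,45,14,26),blob(W,452,-292,50,15,40)); print(np.abs(p.astype(int)-np.load('scene0.npz')['p']).sum(-1)[325:360,165:210].mean())
save(cv2.resize(p[240:420,60:300],None,fx=3,fy=3),'s2.png')
E
```

```text
[ 615.9 -282.4   54.6   19.1  364.   617.4 -281.4] [ 452.4 -302.7   51.3   24.4   82.   449.6 -308.5]
53.28190476190476
```

View pics/s2.png

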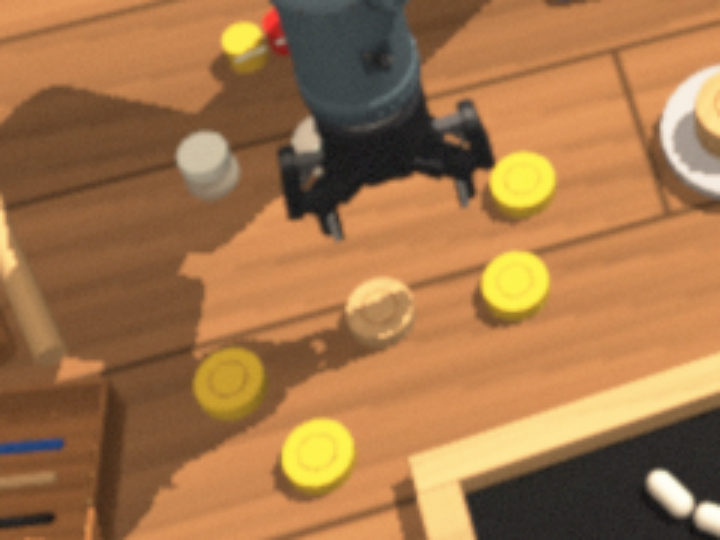

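Emit:
{"method": "apply_moves", "body": {
  "moves": [
    {"tx": -0.02, "ty": -0.06, "tz": 0, "twist": 0, "jaw": 1},
    {"tx": -0.03, "ty": -0.094, "tz": 0.02, "twist": 0, "jaw": 1},
    {"tx": -0.03, "ty": -0.094, "tz": 0.08, "twist": 0, "jaw": 1},
    {"tx": -0.03, "ty": -0.094, "tz": 0.14, "twist": 0, "jaw": 1},
    {"tx": -0.03, "ty": -0.094, "tz": 0.18, "twist": 0, "jaw": 1}
  ]
}}

```text
t: 14.68
ee_pos: [613.2, -282.2, 10.3]
eef_rot: [-0.0, 1.0, 0.001, -0.001]
force: [-0.1, 0.3, 0.0]
grip_width: 85.5
grip_force: 0.0
```

Emit:
{"method": "apply_moves", "body": {
  "moves": [
    {"tx": 0, "ty": 0, "tz": 0.014, "twist": 0, "jaw": 1},
    {"tx": 0, "ty": 0, "tz": 0.014, "twist": 0, "jaw": 0.8},
    {"tx": 0, "ty": 0, "tz": 0.014, "twist": 0, "jaw": 0.4},
    {"tx": 0, "ty": 0, "tz": 0.014, "twist": 0, "jaw": 0.4},
    {"tx": 0, "ty": 0, "tz": 0.014, "twist": 0, "jaw": 0.4}
  ]
}}

```text
t: 15.3
ee_pos: [615.3, -284.1, 7.6]
eef_rot: [-0.0, 1.0, -0.001, 0.001]
force: [-0.4, 0.5, 6.8]
grip_width: 49.6
grip_force: 42.0
```

Emit:
{"method": "apply_moves", "body": {
  "moves": [
    {"tx": 0, "ty": 0, "tz": 0, "twist": 0, "jaw": 0.4},
    {"tx": 0, "ty": 0, "tz": 0, "twist": 0, "jaw": 0.4},
    {"tx": 0, "ty": 0, "tz": 0, "twist": 0, "jaw": 0.4},
    {"tx": 0, "ty": 0, "tz": -0.05, "twist": 0, "jaw": 0.4},
    {"tx": 0, "ty": 0, "tz": -0.1, "twist": 0, "jaw": 0.4}
  ]
}}

```text
t: 15.92
ee_pos: [613.9, -283.2, 56.1]
eef_rot: [-0.0, 1.0, 0.0, -0.0]
force: [1.0, -0.1, -0.8]
grip_width: 49.8
grip_force: 41.5
```

Emit:
{"method": "apply_moves", "body": {
  "moves": [
    {"tx": 0, "ty": 0, "tz": -0.05, "twist": 0, "jaw": 0.4},
    {"tx": 0, "ty": 0, "tz": -0.1, "twist": 0, "jaw": 0.4},
    {"tx": 0, "ty": 0, "tz": -0.14, "twist": 0, "jaw": 0.4},
    {"tx": 0, "ty": 0, "tz": -0.14, "twist": 0, "jaw": 0.4},
    {"tx": 0, "ty": 0, "tz": -0.14, "twist": 0, "jaw": 0.4}
  ]
}}

```text
t: 16.55
ee_pos: [613.7, -283.1, 124.9]
eef_rot: [-0.0, 1.0, 0.0, -0.001]
force: [-0.2, 0.2, -0.9]
grip_width: 50.1
grip_force: 41.5
```

Emit:
{"method": "apply_moves", "body": {
  "moves": [
    {"tx": 0.025, "ty": 0.11, "tz": 0, "twist": 0, "jaw": 0.4},
    {"tx": 0.05, "ty": 0.22, "tz": 0, "twist": 0, "jaw": 0.4},
    {"tx": 0.075, "ty": 0.33, "tz": 0, "twist": 0, "jaw": 0.4},
    {"tx": 0.1, "ty": 0.44, "tz": 0, "twist": 0, "jaw": 0.4},
    {"tx": 0.125, "ty": 0.55, "tz": 0, "twist": 0, "jaw": 0.4}
  ]
}}

```text
t: 17.18
ee_pos: [550.3, -6.6, 124.5]
eef_rot: [0.0, 1.0, 0.0, -0.001]
force: [0.9, 0.8, 0.0]
grip_width: 50.1
grip_force: 41.6
```

Emit:
{"method": "apply_moves", "body": {
  "moves": [
    {"tx": 0.014, "ty": 0.073, "tz": 0, "twist": 0, "jaw": 0.4},
    {"tx": 0.014, "ty": 0.073, "tz": 0.04, "twist": 0, "jaw": 0.4},
    {"tx": 0.014, "ty": 0.073, "tz": 0.08, "twist": 0, "jaw": 0.4},
    {"tx": 0.014, "ty": 0.073, "tz": 0.11, "twist": 0, "jaw": 0.4},
    {"tx": 0.014, "ty": 0.073, "tz": 0.12, "twist": 0, "jaw": 0.4}
  ]
}}

```text
t: 17.8
ee_pos: [543.6, 28.1, 64.1]
eef_rot: [0.0, 1.0, 0.0, -0.002]
force: [0.1, 0.2, -0.6]
grip_width: 49.9
grip_force: 41.6
```

Emit:
{"method": "apply_moves", "body": {
  "moves": [
    {"tx": 0, "ty": 0, "tz": 0.004, "twist": 0, "jaw": 0.4},
    {"tx": 0, "ty": 0, "tz": 0.007, "twist": 0, "jaw": 0.4},
    {"tx": 0, "ty": 0, "tz": 0.008, "twist": 0, "jaw": 0.4},
    {"tx": 0, "ty": 0, "tz": 0.008, "twist": 0, "jaw": 0.4},
    {"tx": 0, "ty": 0, "tz": 0.008, "twist": 0, "jaw": 0.4}
  ]
}}

```text
t: 18.42
ee_pos: [544.8, 27.8, 63.5]
eef_rot: [0.0, 1.0, -0.0, 0.0]
force: [-4.1, -0.0, 8.6]
grip_width: 49.7
grip_force: 42.4
```

Emit:
{"method": "apply_moves", "body": {
  "moves": [
    {"tx": 0, "ty": 0, "tz": 0, "twist": 0, "jaw": 1},
    {"tx": 0, "ty": 0, "tz": 0, "twist": 0, "jaw": 1},
    {"tx": 0, "ty": 0, "tz": 0, "twist": 0, "jaw": 1},
    {"tx": 0, "ty": 0, "tz": -0.06, "twist": 0, "jaw": 1},
    {"tx": 0, "ty": 0, "tz": -0.13, "twist": 0, "jaw": 1}
  ]
}}

```text
t: 19.05
ee_pos: [544.1, 28.1, 126.7]
eef_rot: [-0.0, 1.0, 0.0, -0.001]
force: [0.4, 0.3, -0.5]
grip_width: 85.6
grip_force: 0.0
```

Emit:
{"method": "apply_moves", "body": {
  "moves": [
    {"tx": 0.03, "ty": -0.1, "tz": 0, "twist": 0, "jaw": 1},
    {"tx": 0.06, "ty": -0.2, "tz": 0, "twist": 0, "jaw": 1},
    {"tx": 0.09, "ty": -0.3, "tz": 0, "twist": 0, "jaw": 1},
    {"tx": 0.09, "ty": -0.3, "tz": 0, "twist": 0, "jaw": 1},
    {"tx": 0.09, "ty": -0.3, "tz": 0, "twist": 0, "jaw": 1}
  ]
}}

```text
t: 19.68
ee_pos: [499.7, -121.8, 126.7]
eef_rot: [0.001, 1.0, 0.0, -0.0]
force: [0.1, 1.0, -0.3]
grip_width: 85.0
grip_force: 0.0
```

```bash
python3 - <<'E'
from h import *
p,d,W=cloud('top'); ps,d,Ws=cloud('scene')
print('narrow',colfit('top',p,(544,27,74),74,16,(8,60,150),(24,165,255)),get_state()['ee_pos'])
print(blob(W,544,27,40,68,90),blob(W,452,-292,50,15,34),blob(Ws,452,-292,50,15,34))
u,v=map(int,px('top',(480,-200,0)));save(cv2.resize(p[v-100:v+70,u-120:u+120],None,fx=3,fy=3),'t3.png')
E
```

```text
narrow [541.8  28.6  71.9 542.6  28.6] [ 499.92202393 -120.93291804  126.70180647]
[545.4  25.5  52.2  75.5 320.  545.   25.6] [ 449.9 -296.5   58.    26.2  239.   448.4 -301.6] [ 453.9 -292.5   60.    25.   400.   457.6 -292. ]
```

View pics/t3.png

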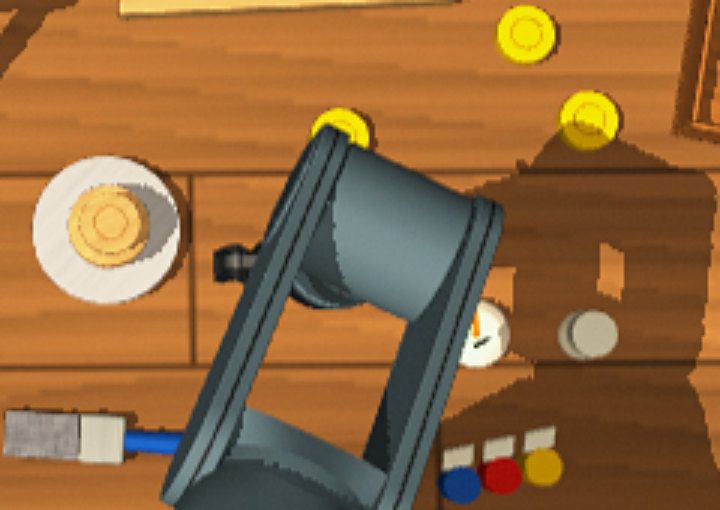

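The stack is centred, with the narrow disc at (545,26). The pebble has not moved from (452,-292), so I'll grasp it next.

Emit:
{"method": "apply_moves", "body": {
  "moves": [
    {"tx": 0.03, "ty": -0.1, "tz": 0, "twist": 0, "jaw": 1},
    {"tx": 0.06, "ty": -0.2, "tz": 0, "twist": 0, "jaw": 1},
    {"tx": 0.09, "ty": -0.3, "tz": 0, "twist": 0, "jaw": 1},
    {"tx": 0.095, "ty": -0.341, "tz": 0.04, "twist": 0, "jaw": 1},
    {"tx": 0.095, "ty": -0.341, "tz": 0.12, "twist": 0, "jaw": 1}
  ]
}}

```text
t: 20.4
ee_pos: [454.1, -294.6, 67.7]
eef_rot: [0.0, 1.0, -0.002, 0.002]
force: [0.7, 0.7, -0.8]
grip_width: 85.3
grip_force: 0.0
```

Emit:
{"method": "apply_moves", "body": {
  "moves": [
    {"tx": 0, "ty": 0, "tz": 0.06, "twist": 0, "jaw": 1},
    {"tx": 0, "ty": 0, "tz": 0.1, "twist": 0, "jaw": 1},
    {"tx": 0, "ty": 0, "tz": 0.12, "twist": 0, "jaw": 1},
    {"tx": 0, "ty": 0, "tz": 0.124, "twist": 0, "jaw": 1},
    {"tx": 0, "ty": 0, "tz": 0.124, "twist": 0, "jaw": 1}
  ]
}}

```text
t: 21.02
ee_pos: [452.9, -292.5, 5.4]
eef_rot: [-0.0, 1.0, -0.0, 0.0]
force: [0.3, -0.5, -0.5]
grip_width: 85.9
grip_force: 0.0
```

Emit:
{"method": "apply_moves", "body": {
  "moves": [
    {"tx": 0, "ty": 0, "tz": 0, "twist": 0, "jaw": 0.45},
    {"tx": 0, "ty": 0, "tz": 0, "twist": 0, "jaw": 0.45},
    {"tx": 0, "ty": 0, "tz": 0, "twist": 0, "jaw": 0.45},
    {"tx": 0, "ty": 0, "tz": 0, "twist": 0, "jaw": 0.45},
    {"tx": 0, "ty": 0, "tz": 0, "twist": 0, "jaw": 0.45}
  ],
  "force": 50
}}

```text
t: 21.65
ee_pos: [452.7, -292.9, 6.1]
eef_rot: [0.0, 1.0, -0.001, 0.001]
force: [-0.3, 1.3, 6.1]
grip_width: 57.1
grip_force: 52.5
```

Emit:
{"method": "apply_moves", "body": {
  "moves": [
    {"tx": 0, "ty": 0, "tz": -0.05, "twist": 0, "jaw": 0.45},
    {"tx": 0, "ty": 0, "tz": -0.1, "twist": 0, "jaw": 0.45},
    {"tx": 0, "ty": 0, "tz": -0.18, "twist": 0, "jaw": 0.45},
    {"tx": 0, "ty": 0, "tz": -0.26, "twist": 0, "jaw": 0.45},
    {"tx": 0, "ty": 0, "tz": -0.26, "twist": 0, "jaw": 0.45}
  ]
}}

```text
t: 22.28
ee_pos: [454.0, -294.2, 138.5]
eef_rot: [-0.0, 1.0, -0.003, 0.003]
force: [-0.3, -0.6, -1.6]
grip_width: 56.8
grip_force: 54.6
```

```bash
python3 - <<'E'
from h import *
p,d=camera('scene'); u,v=map(int,px('scene',(452,-292,120)));print(get_state()['ee_pos'])
save(cv2.resize(p[v-50:v+60,u-70:u+70],None,fx=4,fy=4),'g4.png')
E
```

```text
[ 452.82448386 -293.11740833  136.29279131]
```

View pics/g4.png

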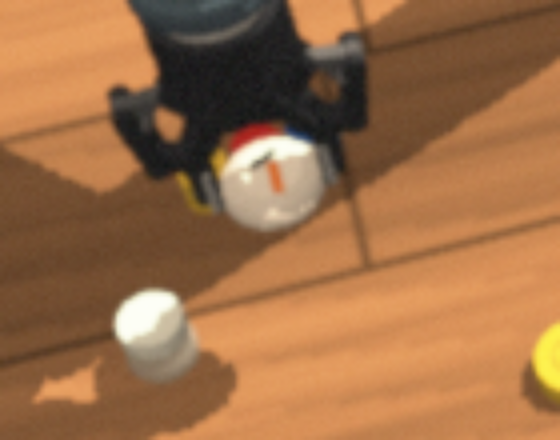

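Emit:
{"method": "apply_moves", "body": {
  "moves": [
    {"tx": -0.03, "ty": 0.105, "tz": 0, "twist": 0, "jaw": 0.45},
    {"tx": -0.06, "ty": 0.21, "tz": 0, "twist": 0, "jaw": 0.45},
    {"tx": -0.09, "ty": 0.315, "tz": 0, "twist": 0, "jaw": 0.45},
    {"tx": -0.12, "ty": 0.42, "tz": 0, "twist": 0, "jaw": 0.45},
    {"tx": -0.15, "ty": 0.525, "tz": 0, "twist": 0, "jaw": 0.45}
  ]
}}

```text
t: 22.95
ee_pos: [526.3, -28.0, 133.0]
eef_rot: [0.0, 1.0, 0.0, -0.001]
force: [1.0, -0.4, -1.4]
grip_width: 57.2
grip_force: 54.6
```

Emit:
{"method": "apply_moves", "body": {
  "moves": [
    {"tx": -0.034, "ty": 0.114, "tz": 0, "twist": 0, "jaw": 0.45},
    {"tx": -0.034, "ty": 0.114, "tz": 0, "twist": 0, "jaw": 0.45},
    {"tx": -0.034, "ty": 0.114, "tz": 0.03, "twist": 0, "jaw": 0.45},
    {"tx": -0.034, "ty": 0.114, "tz": 0.07, "twist": 0, "jaw": 0.45},
    {"tx": -0.034, "ty": 0.114, "tz": 0.095, "twist": 0, "jaw": 0.45}
  ]
}}

```text
t: 23.58
ee_pos: [542.5, 25.7, 84.8]
eef_rot: [0.001, 1.0, 0.0, -0.002]
force: [0.6, -0.1, -1.5]
grip_width: 56.4
grip_force: 54.6
```

Emit:
{"method": "apply_moves", "body": {
  "moves": [
    {"tx": 0, "ty": 0, "tz": 0.006, "twist": 0, "jaw": 0.45},
    {"tx": 0, "ty": 0, "tz": 0.012, "twist": 0, "jaw": 0.45},
    {"tx": 0, "ty": 0, "tz": 0.016, "twist": 0, "jaw": 0.45},
    {"tx": 0, "ty": 0, "tz": 0.016, "twist": 0, "jaw": 0.45},
    {"tx": 0, "ty": 0, "tz": 0.016, "twist": 0, "jaw": 0.45}
  ]
}}

```text
t: 24.2
ee_pos: [544.7, 26.8, 80.1]
eef_rot: [-0.0, 1.0, -0.0, 0.001]
force: [-1.4, -0.8, 4.3]
grip_width: 56.9
grip_force: 55.1
```

Emit:
{"method": "apply_moves", "body": {
  "moves": [
    {"tx": 0, "ty": 0, "tz": 0, "twist": 0, "jaw": 1},
    {"tx": 0, "ty": 0, "tz": 0, "twist": 0, "jaw": 1},
    {"tx": 0, "ty": 0, "tz": 0, "twist": 0, "jaw": 1},
    {"tx": 0, "ty": 0, "tz": -0.03, "twist": 0, "jaw": 1},
    {"tx": 0, "ty": 0, "tz": -0.08, "twist": 0, "jaw": 1}
  ]
}}

```text
t: 24.82
ee_pos: [543.7, 27.2, 119.8]
eef_rot: [-0.0, 1.0, 0.0, -0.001]
force: [0.8, 0.2, 0.0]
grip_width: 85.6
grip_force: 0.0
```

Emit:
{"method": "apply_moves", "body": {
  "moves": [
    {"tx": 0.06, "ty": 0, "tz": -0.1, "twist": 0, "jaw": 1},
    {"tx": 0.12, "ty": 0, "tz": -0.2, "twist": 0, "jaw": 1},
    {"tx": 0.2, "ty": 0, "tz": -0.28, "twist": 0, "jaw": 1},
    {"tx": 0.25, "ty": 0.0, "tz": -0.38, "twist": 0, "jaw": 1},
    {"tx": 0.25, "ty": 0.0, "tz": -0.44, "twist": 0, "jaw": 1}
  ]
}}

```text
t: 25.45
ee_pos: [418.0, 27.2, 343.4]
eef_rot: [-0.0, 1.0, -0.001, 0.003]
force: [0.3, 0.5, -0.3]
grip_width: 85.1
grip_force: 0.0
```

```bash
python3 - <<'E'
from h import *
p,d,W=cloud('top'); ps,ds,Ws=cloud('scene'); s=get_state(); print(s['ee_pos'],s['joint_positions'])
for w in (W,Ws): print(blob(w,544,27,40,84,108),blob(w,544,27,40,96,106),blob(w,522,371,40,270,300),blob(w,726,213,35,240,275))
save(np.hstack([cv2.resize(p[200:290,280:380],None,fx=4,fy=4),cv2.resize(ps[230:320,260:360],None,fx=4,fy=4)]),'st.png')
E
```

```text
[420.32810586  26.84284    344.25835236] [-2.02459788e-01 -4.36390221e-02  1.60727436e+00  3.93322028e-05
  1.56853184e+00 -1.77337045e+00]
[543.8  24.3  59.7  99.1 438.  542.9  24.7] [544.   25.3  57.6 100.1 312.  543.2  24.7] [522.3 371.   23.4 285.3 104.  522.2 370.1] [728.2 213.4  38.6 263.7 134.  726.6 213.2]
[545.5  26.1  61.8  98.5 441.  549.9  24.7] [548.2  24.8  58.  100.2 311.  547.8  25.5] [522.9 372.2  29.4 285.  115.  526.3 370.7] [732.7 215.2  39.5 259.9 186.  734.6 212.9]
```

View pics/st.png

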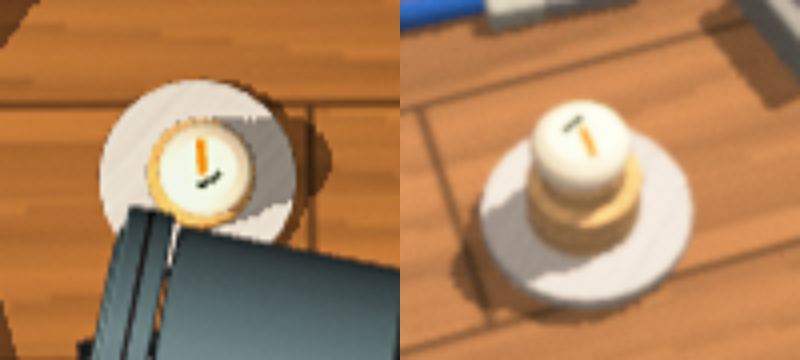

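The stack stands with the pebble flat at about (544,25). Now the lamp knob at (522,371), with the pivot at (727,213.5).

Emit:
{"method": "apply_moves", "body": {
  "moves": [
    {"tx": -0.03, "ty": 0.1, "tz": 0, "twist": 0, "jaw": 1},
    {"tx": -0.06, "ty": 0.2, "tz": 0, "twist": 0, "jaw": 1},
    {"tx": -0.09, "ty": 0.3, "tz": 0, "twist": 0, "jaw": 1},
    {"tx": -0.12, "ty": 0.4, "tz": 0, "twist": 0, "jaw": 1},
    {"tx": -0.15, "ty": 0.5, "tz": 0, "twist": 0, "jaw": 1}
  ]
}}

```text
t: 26.18
ee_pos: [494.2, 278.7, 338.7]
eef_rot: [-0.0, 1.0, -0.0, -0.0]
force: [0.2, -0.5, 1.6]
grip_width: 85.8
grip_force: 0.0
```

Emit:
{"method": "apply_moves", "body": {
  "moves": [
    {"tx": -0.03, "ty": 0.1, "tz": 0, "twist": 0, "jaw": 0.8},
    {"tx": -0.056, "ty": 0.188, "tz": 0, "twist": 0, "jaw": 0.8},
    {"tx": -0.056, "ty": 0.188, "tz": 0, "twist": 0, "jaw": 0.8},
    {"tx": -0.056, "ty": 0.188, "tz": 0, "twist": 0, "jaw": 0.8},
    {"tx": -0.056, "ty": 0.188, "tz": 0, "twist": 0, "jaw": 0.8}
  ],
  "force": 20
}}

```text
t: 26.8
ee_pos: [522.0, 369.9, 339.6]
eef_rot: [0.001, 1.0, -0.0, -0.0]
force: [-0.1, -0.6, 0.1]
grip_width: 67.8
grip_force: 0.0
```

```bash
python3 - <<'E'
import numpy as np
p=np.array([727,213.5]); k=np.array([522.2,370.8]); w=np.array([544,27.2])
r=np.hypot(*(k-p)); a0=np.arctan2(*(k-p)[::-1]); a1=np.arctan2(*(w-p)[::-1])%(2*np.pi); print(r,np.hypot(*(w-p)),a0,a1)
A=np.linspace(a0,a1,21); P=p+260*np.c_[np.cos(A),np.sin(A)]
for c in range(4):
    q=(P[5*c+1:5*c+6]-P[5*c]); print([(round(-x/500,3),round(y/500,3)) for x,y in q],P[5*c+5].round())
E
```

```text
258.2369648210728 261.1449597445832 2.486628953363846 3.93592640369277
[(np.float64(0.022), np.float64(-0.031)), (np.float64(0.041), np.float64(-0.063)), (np.float64(0.059), np.float64(-0.096)), (np.float64(0.073), np.float64(-0.131)), (np.float64(0.085), np.float64(-0.167))] [478. 289.]
[(np.float64(0.01), np.float64(-0.036)), (np.float64(0.016), np.float64(-0.073)), (np.float64(0.021), np.float64(-0.111)), (np.float64(0.022), np.float64(-0.149)), (np.float64(0.021), np.float64(-0.186))] [468. 195.]
[(np.float64(-0.004), np.float64(-0.037)), (np.float64(-0.011), np.float64(-0.075)), (np.float64(-0.02), np.float64(-0.111)), (np.float64(-0.032), np.float64(-0.147)), (np.float64(-0.047), np.float64(-0.182))] [491. 105.]
[(np.float64(-0.017), np.float64(-0.034)), (np.float64(-0.036), np.float64(-0.066)), (np.float64(-0.058), np.float64(-0.097)), (np.float64(-0.082), np.float64(-0.126)), (np.float64(-0.108), np.float64(-0.153))] [545.  28.]
```

Emit:
{"method": "apply_moves", "body": {
  "moves": [
    {"tx": 0, "ty": 0.001, "tz": 0.05, "twist": 0, "jaw": 0.8},
    {"tx": 0, "ty": 0.001, "tz": 0.1, "twist": 0, "jaw": 0.8},
    {"tx": 0, "ty": 0.001, "tz": 0.15, "twist": 0, "jaw": 0.8},
    {"tx": 0, "ty": 0.001, "tz": 0.174, "twist": 0, "jaw": 0.8},
    {"tx": 0, "ty": 0.001, "tz": 0.174, "twist": 0, "jaw": 0.8}
  ]
}}

```text
t: 27.42
ee_pos: [522.0, 370.8, 252.1]
eef_rot: [0.0, 1.0, -0.0, -0.0]
force: [0.6, 0.3, 0.5]
grip_width: 68.2
grip_force: 0.0
```

Emit:
{"method": "apply_moves", "body": {
  "moves": [
    {"tx": 0, "ty": 0, "tz": 0, "twist": 0, "jaw": 0.2},
    {"tx": 0, "ty": 0, "tz": 0, "twist": 0, "jaw": 0.15},
    {"tx": 0, "ty": 0, "tz": 0, "twist": 0, "jaw": 0.15},
    {"tx": 0, "ty": 0, "tz": 0, "twist": 0, "jaw": 0.15},
    {"tx": 0, "ty": 0, "tz": 0, "twist": 0, "jaw": 0.15}
  ]
}}

```text
t: 28.05
ee_pos: [522.3, 372.2, 253.5]
eef_rot: [-0.0, 1.0, 0.001, 0.001]
force: [-1.3, 1.4, 6.1]
grip_width: 23.2
grip_force: 21.5
```

Emit:
{"method": "apply_moves", "body": {
  "moves": [
    {"tx": 0, "ty": 0, "tz": 0, "twist": 0, "jaw": 0.15},
    {"tx": 0, "ty": 0, "tz": 0, "twist": 0, "jaw": 0.15},
    {"tx": 0, "ty": 0, "tz": 0, "twist": 0, "jaw": 0.15},
    {"tx": 0.01, "ty": -0.015, "tz": 0, "twist": 0, "jaw": 0.15},
    {"tx": 0.022, "ty": -0.031, "tz": 0, "twist": 0, "jaw": 0.15}
  ]
}}

```text
t: 28.68
ee_pos: [511.3, 357.3, 253.4]
eef_rot: [-0.001, 1.0, 0.001, 0.001]
force: [-1.1, 4.5, 4.9]
grip_width: 23.2
grip_force: 21.6
```

Emit:
{"method": "apply_moves", "body": {
  "moves": [
    {"tx": 0.019, "ty": -0.032, "tz": 0, "twist": 0, "jaw": 0.15},
    {"tx": 0.037, "ty": -0.065, "tz": 0, "twist": 0, "jaw": 0.15},
    {"tx": 0.051, "ty": -0.1, "tz": 0, "twist": 0, "jaw": 0.15},
    {"tx": 0.063, "ty": -0.136, "tz": 0, "twist": 0, "jaw": 0.15},
    {"tx": 0.063, "ty": -0.136, "tz": 0, "twist": 0, "jaw": 0.15}
  ]
}}

```text
t: 29.3
ee_pos: [478.0, 287.5, 253.2]
eef_rot: [-0.0, 1.0, 0.0, -0.001]
force: [-6.3, 0.8, 8.1]
grip_width: 23.3
grip_force: 21.8
```

Emit:
{"method": "apply_moves", "body": {
  "moves": [
    {"tx": 0.01, "ty": -0.036, "tz": 0, "twist": 0, "jaw": 0.15},
    {"tx": 0.016, "ty": -0.073, "tz": 0, "twist": 0, "jaw": 0.15},
    {"tx": 0.021, "ty": -0.111, "tz": 0, "twist": 0, "jaw": 0.15},
    {"tx": 0.022, "ty": -0.149, "tz": 0, "twist": 0, "jaw": 0.15},
    {"tx": 0.021, "ty": -0.186, "tz": 0, "twist": 0, "jaw": 0.15}
  ]
}}

```text
t: 29.92
ee_pos: [469.1, 194.6, 252.8]
eef_rot: [-0.0, 1.0, 0.0, 0.0]
force: [-2.2, 4.0, 5.0]
grip_width: 23.8
grip_force: 21.9
```

Emit:
{"method": "apply_moves", "body": {
  "moves": [
    {"tx": -0.004, "ty": -0.037, "tz": 0, "twist": 0, "jaw": 0.15},
    {"tx": -0.011, "ty": -0.075, "tz": 0, "twist": 0, "jaw": 0.15},
    {"tx": -0.02, "ty": -0.111, "tz": 0, "twist": 0, "jaw": 0.15},
    {"tx": -0.032, "ty": -0.147, "tz": 0, "twist": 0, "jaw": 0.15},
    {"tx": -0.047, "ty": -0.182, "tz": 0, "twist": 0, "jaw": 0.15}
  ]
}}

```text
t: 30.55
ee_pos: [493.1, 102.9, 252.5]
eef_rot: [-0.0, 1.0, -0.0, 0.0]
force: [0.6, 2.5, 4.7]
grip_width: 23.1
grip_force: 22.1
```

Emit:
{"method": "apply_moves", "body": {
  "moves": [
    {"tx": -0.017, "ty": -0.034, "tz": 0, "twist": 0, "jaw": 0.15},
    {"tx": -0.036, "ty": -0.066, "tz": 0, "twist": 0, "jaw": 0.15},
    {"tx": -0.058, "ty": -0.097, "tz": 0, "twist": 0, "jaw": 0.15},
    {"tx": -0.082, "ty": -0.126, "tz": 0, "twist": 0, "jaw": 0.15},
    {"tx": -0.108, "ty": -0.153, "tz": 0, "twist": 0, "jaw": 0.15}
  ]
}}

```text
t: 31.18
ee_pos: [547.5, 26.6, 252.2]
eef_rot: [-0.0, 1.0, 0.0, -0.0]
force: [-0.2, 5.0, 4.7]
grip_width: 23.6
grip_force: 22.2
```

Emit:
{"method": "apply_moves", "body": {
  "moves": [
    {"tx": 0, "ty": 0, "tz": 0, "twist": 0, "jaw": 0.15},
    {"tx": 0, "ty": 0, "tz": 0, "twist": 0, "jaw": 0.15},
    {"tx": 0, "ty": 0, "tz": 0, "twist": 0, "jaw": 0.15},
    {"tx": 0, "ty": 0, "tz": 0, "twist": 0, "jaw": 0.5},
    {"tx": 0, "ty": 0, "tz": 0, "twist": 0, "jaw": 0.8}
  ]
}}

```text
t: 31.8
ee_pos: [546.0, 28.1, 251.8]
eef_rot: [-0.0, 1.0, 0.0, -0.001]
force: [0.1, -0.2, 0.2]
grip_width: 58.8
grip_force: 0.0
```

Emit:
{"method": "apply_moves", "body": {
  "moves": [
    {"tx": 0, "ty": 0, "tz": -0.05, "twist": 0, "jaw": 0.9},
    {"tx": 0, "ty": 0, "tz": -0.11, "twist": 0, "jaw": 0.9},
    {"tx": 0, "ty": 0, "tz": -0.16, "twist": 0, "jaw": 0.9},
    {"tx": 0.04, "ty": 0.08, "tz": -0.16, "twist": 0, "jaw": 0.3},
    {"tx": 0.08, "ty": 0.17, "tz": -0.16, "twist": 0, "jaw": 0}
  ]
}}

```text
t: 32.42
ee_pos: [506.2, 113.2, 332.2]
eef_rot: [0.001, 1.0, 0.0, -0.0]
force: [0.8, 0.9, 0.2]
grip_width: 41.3
grip_force: 0.0
```

Emit:
{"method": "apply_moves", "body": {
  "moves": [
    {"tx": 0.05, "ty": 0.1, "tz": 0, "twist": 0, "jaw": 0},
    {"tx": 0.1, "ty": 0.18, "tz": 0.05, "twist": 0, "jaw": 0},
    {"tx": 0.138, "ty": 0.222, "tz": 0.14, "twist": 0, "jaw": 0},
    {"tx": 0.138, "ty": 0.222, "tz": 0.26, "twist": 0, "jaw": 0},
    {"tx": 0.138, "ty": 0.222, "tz": 0.38, "twist": 0, "jaw": 0}
  ]
}}

```text
t: 33.05
ee_pos: [437.0, 224.3, 141.0]
eef_rot: [-0.001, 1.0, 0.0, 0.001]
force: [0.5, -0.2, -0.2]
grip_width: -0.0
grip_force: 0.0
```

```bash
python3 - <<'E'
from h import *
p,d,W=cloud('top'); ps,ds,Ws=cloud('scene'); s=get_state(); print(s['ee_pos'])
for w in (W,Ws): print(blob(w,544,27,40,270,300),blob(w,436,224,25,60,80),blob(w,544,27,35,84,108))
E
```

```text
[432.14062912 222.53282123 136.5717027 ]
[551.   25.3  23.1 286.1  97.  550.3  25.3] None None
[552.7  26.4  25.5 284.7 121.  555.5  25.5] [437.9 225.4  47.5  67.8 165.  441.3 224.8] [545.5  26.3  60.9  98.5 397.  552.5  23.8]
```

Emit:
{"method": "apply_moves", "body": {
  "moves": [
    {"tx": 0, "ty": 0, "tz": 0.06, "twist": 0, "jaw": 0},
    {"tx": 0, "ty": 0, "tz": 0.11, "twist": 0, "jaw": 0},
    {"tx": 0, "ty": 0, "tz": 0.13, "twist": 0, "jaw": 0},
    {"tx": 0, "ty": 0, "tz": 0.13, "twist": 0, "jaw": 0},
    {"tx": 0, "ty": 0, "tz": 0.13, "twist": 0, "jaw": 0}
  ]
}}

```text
t: 33.78
ee_pos: [438.8, 223.8, 78.8]
eef_rot: [-0.0, 1.0, 0.0, 0.001]
force: [0.8, 0.5, 0.8]
grip_width: -0.1
grip_force: 0.0
```

Emit:
{"method": "apply_moves", "body": {
  "moves": [
    {"tx": 0, "ty": 0, "tz": 0.008, "twist": 0, "jaw": 0},
    {"tx": 0, "ty": 0, "tz": 0.016, "twist": 0, "jaw": 0},
    {"tx": 0, "ty": 0, "tz": 0.02, "twist": 0, "jaw": 0},
    {"tx": 0, "ty": 0, "tz": 0.024, "twist": 0, "jaw": 0},
    {"tx": 0, "ty": 0, "tz": 0.024, "twist": 0, "jaw": 0}
  ]
}}

```text
t: 34.4
ee_pos: [437.6, 223.5, 65.3]
eef_rot: [-0.0, 1.0, -0.0, -0.0]
force: [-1.5, -0.7, 1.9]
grip_width: 0.1
grip_force: 1.3
```

Emit:
{"method": "apply_moves", "body": {
  "moves": [
    {"tx": 0, "ty": 0, "tz": 0.002, "twist": 0, "jaw": 0},
    {"tx": 0, "ty": 0, "tz": 0.005, "twist": 0, "jaw": 0},
    {"tx": 0, "ty": 0, "tz": 0.008, "twist": 0, "jaw": 0},
    {"tx": 0, "ty": 0, "tz": 0.009, "twist": 0, "jaw": 0},
    {"tx": 0, "ty": 0, "tz": 0.009, "twist": 0, "jaw": 0}
  ]
}}

```text
t: 35.02
ee_pos: [437.6, 223.5, 61.0]
eef_rot: [-0.0, 1.0, -0.0, -0.0]
force: [-2.0, -1.5, 6.7]
grip_width: 0.1
grip_force: 3.2
```

Emit:
{"method": "apply_moves", "body": {
  "moves": [
    {"tx": 0, "ty": 0, "tz": 0.001, "twist": 0, "jaw": 0},
    {"tx": 0, "ty": 0, "tz": 0.002, "twist": 0, "jaw": 0},
    {"tx": 0, "ty": 0, "tz": 0.002, "twist": 0, "jaw": 0},
    {"tx": 0, "ty": 0, "tz": 0.002, "twist": 0, "jaw": 0},
    {"tx": 0, "ty": 0, "tz": 0.002, "twist": 0, "jaw": 0}
  ]
}}

```text
t: 35.65
ee_pos: [437.7, 223.5, 60.8]
eef_rot: [-0.0, 1.0, -0.0, 0.0]
force: [-4.8, -1.9, 14.6]
grip_width: -0.0
grip_force: 7.3
```

```bash
python3 - <<'E'
from h import *
ps,ds,Ws=cloud('scene'); print(blob(Ws,544,27,35,84,108),get_state()['force'])
u,v=map(int,px('scene',(540,60,100)));save(cv2.resize(ps[v-90:v+60,u-100:u+100],None,fx=3.5,fy=3.5),'lp.png')
E
```

```text
[546.7  25.6  61.6  98.8 397.  552.5  23.9] [-4.25900934 -2.15781736 13.9149541 ]
```

View pics/lp.png

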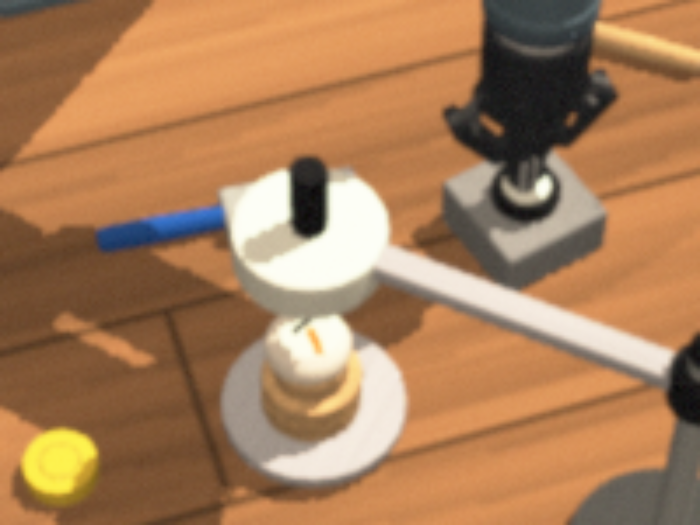

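Emit:
{"method": "apply_moves", "body": {
  "moves": [
    {"tx": 0, "ty": 0, "tz": -0.08, "twist": 0, "jaw": 0},
    {"tx": 0, "ty": 0, "tz": -0.2, "twist": 0, "jaw": 0.3},
    {"tx": 0, "ty": 0, "tz": -0.32, "twist": 0, "jaw": 0.8},
    {"tx": 0, "ty": 0, "tz": -0.44, "twist": 0, "jaw": 0.8},
    {"tx": 0, "ty": 0, "tz": -0.54, "twist": 0, "jaw": 0.8}
  ]
}}

```text
t: 36.33
ee_pos: [438.0, 223.6, 332.2]
eef_rot: [-0.0, 1.0, 0.0, 0.001]
force: [0.4, 0.5, -0.0]
grip_width: 68.2
grip_force: 0.0
```

Emit:
{"method": "apply_moves", "body": {
  "moves": [
    {"tx": -0.05, "ty": -0.09, "tz": 0, "twist": 0, "jaw": 0.8},
    {"tx": -0.1, "ty": -0.18, "tz": 0, "twist": 0, "jaw": 0.8},
    {"tx": -0.15, "ty": -0.27, "tz": 0, "twist": 0, "jaw": 0.8},
    {"tx": -0.2, "ty": -0.36, "tz": 0, "twist": 0, "jaw": 0.8},
    {"tx": -0.223, "ty": -0.393, "tz": 0, "twist": 0, "jaw": 0.8}
  ]
}}

```text
t: 36.95
ee_pos: [550.4, 24.5, 328.9]
eef_rot: [0.001, 1.0, -0.0, -0.0]
force: [0.2, -0.5, -0.3]
grip_width: 68.0
grip_force: 0.0
```

Emit:
{"method": "apply_moves", "body": {
  "moves": [
    {"tx": 0, "ty": 0, "tz": 0, "twist": 0, "jaw": 0.8},
    {"tx": 0, "ty": 0, "tz": 0.05, "twist": 0, "jaw": 0.8},
    {"tx": 0, "ty": 0, "tz": 0.11, "twist": 0, "jaw": 0.8},
    {"tx": 0, "ty": 0, "tz": 0.154, "twist": 0, "jaw": 0.8},
    {"tx": 0, "ty": 0, "tz": 0.154, "twist": 0, "jaw": 0.8}
  ]
}}

```text
t: 37.58
ee_pos: [547.4, 29.1, 251.3]
eef_rot: [-0.001, 1.0, 0.001, -0.002]
force: [-0.6, 1.1, 0.6]
grip_width: 68.3
grip_force: 0.0
```

Emit:
{"method": "apply_moves", "body": {
  "moves": [
    {"tx": 0, "ty": 0, "tz": 0, "twist": 0, "jaw": 0.5},
    {"tx": 0, "ty": 0, "tz": 0, "twist": 0, "jaw": 0.15},
    {"tx": 0, "ty": 0, "tz": 0, "twist": 0, "jaw": 0.15},
    {"tx": 0, "ty": 0, "tz": 0, "twist": 0, "jaw": 0.15},
    {"tx": 0, "ty": 0, "tz": 0, "twist": 0, "jaw": 0.15}
  ],
  "force": 20
}}

```text
t: 38.2
ee_pos: [549.8, 27.2, 254.1]
eef_rot: [-0.0, 1.0, 0.0, 0.001]
force: [-0.4, 1.7, 4.6]
grip_width: 23.1
grip_force: 21.3
```

Emit:
{"method": "apply_moves", "body": {
  "moves": [
    {"tx": 0.026, "ty": 0.027, "tz": 0, "twist": 0, "jaw": 0.15},
    {"tx": 0.05, "ty": 0.056, "tz": 0, "twist": 0, "jaw": 0.15},
    {"tx": 0.072, "ty": 0.087, "tz": 0, "twist": 0, "jaw": 0.15},
    {"tx": 0.091, "ty": 0.119, "tz": 0, "twist": 0, "jaw": 0.15},
    {"tx": 0.108, "ty": 0.153, "tz": 0, "twist": 0, "jaw": 0.15}
  ]
}}

```text
t: 38.83
ee_pos: [493.0, 101.5, 253.6]
eef_rot: [0.001, 1.0, -0.002, -0.002]
force: [-8.0, -7.0, 9.5]
grip_width: 23.4
grip_force: 22.1
```

Emit:
{"method": "apply_moves", "body": {
  "moves": [
    {"tx": 0.015, "ty": 0.035, "tz": 0, "twist": 0, "jaw": 0.15},
    {"tx": 0.027, "ty": 0.071, "tz": 0, "twist": 0, "jaw": 0.15},
    {"tx": 0.036, "ty": 0.107, "tz": 0, "twist": 0, "jaw": 0.15},
    {"tx": 0.043, "ty": 0.145, "tz": 0, "twist": 0, "jaw": 0.15},
    {"tx": 0.047, "ty": 0.182, "tz": 0, "twist": 0, "jaw": 0.15}
  ]
}}

```text
t: 39.45
ee_pos: [470.4, 194.1, 253.3]
eef_rot: [0.0, 1.0, -0.001, -0.001]
force: [-3.9, -2.6, 4.2]
grip_width: 23.3
grip_force: 21.7
```

Emit:
{"method": "apply_moves", "body": {
  "moves": [
    {"tx": 0.001, "ty": 0.037, "tz": 0, "twist": 0, "jaw": 0.15},
    {"tx": 0, "ty": 0.075, "tz": 0, "twist": 0, "jaw": 0.15},
    {"tx": -0.005, "ty": 0.113, "tz": 0, "twist": 0, "jaw": 0.15},
    {"tx": -0.011, "ty": 0.15, "tz": 0, "twist": 0, "jaw": 0.15},
    {"tx": -0.021, "ty": 0.186, "tz": 0, "twist": 0, "jaw": 0.15}
  ]
}}

```text
t: 40.08
ee_pos: [482.6, 288.7, 253.1]
eef_rot: [-0.0, 1.0, 0.0, 0.0]
force: [1.3, -4.7, 4.0]
grip_width: 23.4
grip_force: 21.9
```

Emit:
{"method": "apply_moves", "body": {
  "moves": [
    {"tx": -0.012, "ty": 0.036, "tz": 0, "twist": 0, "jaw": 0.15},
    {"tx": -0.026, "ty": 0.071, "tz": 0, "twist": 0, "jaw": 0.15},
    {"tx": -0.044, "ty": 0.104, "tz": 0, "twist": 0, "jaw": 0.15},
    {"tx": -0.063, "ty": 0.136, "tz": 0, "twist": 0, "jaw": 0.15},
    {"tx": -0.085, "ty": 0.167, "tz": 0, "twist": 0, "jaw": 0.15}
  ]
}}

```text
t: 40.7
ee_pos: [525.4, 372.3, 252.8]
eef_rot: [-0.0, 1.0, 0.0, 0.0]
force: [-1.9, -1.7, 5.2]
grip_width: 23.2
grip_force: 22.1
```

Emit:
{"method": "apply_moves", "body": {
  "moves": [
    {"tx": 0, "ty": 0, "tz": 0, "twist": 0, "jaw": 0.15},
    {"tx": 0, "ty": 0, "tz": 0, "twist": 0, "jaw": 0.15},
    {"tx": 0, "ty": 0, "tz": 0, "twist": 0, "jaw": 0.8},
    {"tx": 0, "ty": 0, "tz": 0, "twist": 0, "jaw": 0.8},
    {"tx": 0, "ty": 0, "tz": 0, "twist": 0, "jaw": 0.8}
  ]
}}

```text
t: 41.32
ee_pos: [524.5, 370.8, 252.4]
eef_rot: [0.0, 1.0, -0.0, -0.0]
force: [0.2, -0.3, -0.3]
grip_width: 68.2
grip_force: 0.0
```

Emit:
{"method": "apply_moves", "body": {
  "moves": [
    {"tx": 0, "ty": 0, "tz": -0.05, "twist": 0, "jaw": 0.8},
    {"tx": 0, "ty": 0, "tz": -0.1, "twist": 0, "jaw": 0.8},
    {"tx": 0, "ty": 0, "tz": -0.17, "twist": 0, "jaw": 0.8},
    {"tx": 0.1, "ty": 0, "tz": -0.18, "twist": 0, "jaw": 0.8},
    {"tx": 0.2, "ty": 0, "tz": -0.18, "twist": 0, "jaw": 0.8}
  ]
}}

```text
t: 41.95
ee_pos: [424.1, 370.9, 343.2]
eef_rot: [0.001, 1.0, 0.0, 0.0]
force: [0.9, 0.4, 0.6]
grip_width: 68.4
grip_force: 0.0
```

```bash
python3 - <<'E'
from h import *
p,d,W=cloud('top'); ps,ds,Ws=cloud('scene'); s=get_state(); print(s['ee_pos'],s['t'])
for w in (W,Ws): print(blob(w,544,27,40,96,106),blob(w,522,371,40,270,300),blob(w,436,224,15,60,80))
print(colfit('top',p,(544,27,20),20,40,(0,0,120),(180,60,255)))
save(ps,'end.png')
E
```

```text
[420.16097937 371.09707596 343.86831603] 42.05
None [520.8 370.   25.5 284.8 109.  520.8 368.7] [436.2 224.2  29.6  68.5 112.  436.1 224.4]
None [523.3 371.6  26.9 284.3 121.  525.9 369.2] [435.8 224.   29.8  68.9  92.  436.6 223.9]
[544.2  27.3 128.2 544.1  27.3]
```

View pics/end.png

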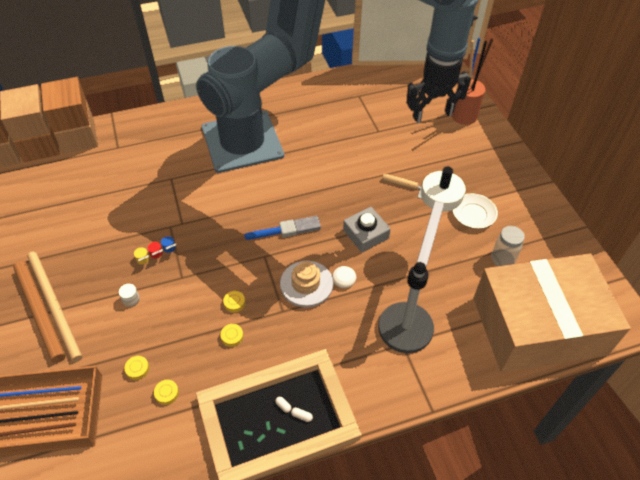

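The pebble has been knocked off and now lies beside the wheel at about (344,277). The stack was still standing when the button was pressed. I'll look closely and put it back.

```bash
python3 - <<'E'
from h import *
p,d,W=cloud('top'); ps,ds,Ws=cloud('scene')
print('narrow/wides',*[blob(w,544,27,45,z0,z1) for w in (W,Ws) for z0,z1 in((70,80),(50,62))])
a=px('top',(560,80,20)); b=px('scene',(560,80,20)); print(a,b)
for w,n in((W,'top'),(Ws,'scene')):
  hs=cv2.cvtColor(p if n=='top' else ps,cv2.COLOR_RGB2HSV)
  m=(cv2.inRange(hs,(0,0,175),(180,45,255))>0)&(np.hypot(w[...,0]-555,w[...,1]-110)<60)&(w[...,2]>12)&(w[...,2]<60)&(np.hypot(w[...,0]-544,w[...,1]-27)>67)
  P=w[m]; print(n,len(P),P.mean(0).round(1),P.min(0).round(1),P.max(0).round(1))
  q=np.c_[P[:,:2],np.ones(len(P))]; T=P[:,2]>np.percentile(P[:,2],40); print(np.linalg.lstsq(q[T],P[T,2],rcond=None)[0].round(3))
u,v=map(int,a);c1=p[v-45:v+45,u-50:u+50]; u,v=map(int,b);c2=ps[v-45:v+45,u-50:u+50]
save(np.hstack([cv2.resize(c,None,fx=4,fy=4,interpolation=cv2.INTER_CUBIC) for c in(c1,c2)]),'kn.png')
E
```

```text
narrow/wides [545.2  26.9  51.5  75.3 285.  544.8  27. ] [544.7  25.9  70.2  57.2 230.  541.7  25.5] [545.3  27.3  56.9  74.9 305.  547.   28.5] [547.5  28.   72.2  56.6 235.  560.1  22.2]
(np.float64(308.79625694788115), np.float64(238.07441282299376)) (np.float64(327.30556535864673), np.float64(281.25414270182335))
top 267 [550.7 125.5  26. ] [526.2 103.   14.9] [575.8 147.8  35.3]
[4.0000e-03 1.6000e-02 2.4282e+01]
scene 274 [559.6 124.7  26.2] [533.4  69.7  15.1] [595.6 149.9  33.9]
[9.0000e-03 2.0000e-03 2.2914e+01]
```

View pics/kn.png

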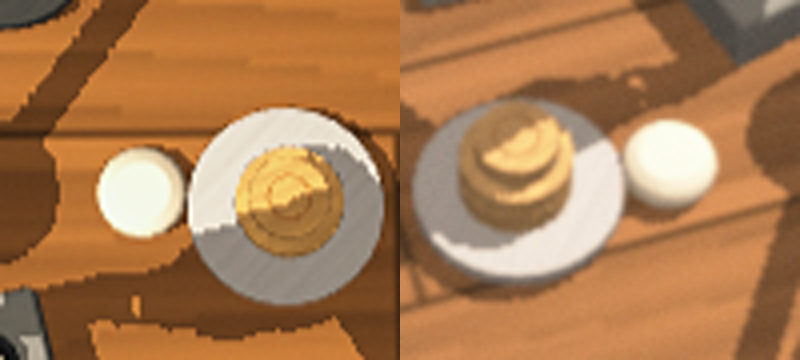

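The pebble lies flat, other face up, at about (551,125.5) and close to the wheel. The rest of the stack is intact. I'll grip it along x so the fingers clear the wheel.

Emit:
{"method": "apply_moves", "body": {
  "moves": [
    {"tx": -0.05, "ty": -0.1, "tz": 0, "twist": 0.1, "jaw": 1},
    {"tx": -0.1, "ty": -0.2, "tz": 0, "twist": 0.2, "jaw": 1},
    {"tx": -0.15, "ty": -0.3, "tz": 0, "twist": 0.3, "jaw": 1},
    {"tx": -0.2, "ty": -0.4, "tz": 0, "twist": 0.4, "jaw": 1},
    {"tx": -0.25, "ty": -0.49, "tz": 0, "twist": 0.5, "jaw": 1}
  ]
}}

```text
t: 42.78
ee_pos: [551.6, 123.3, 342.4]
eef_rot: [0.386, 0.923, -0.0, 0.0]
force: [1.4, 0.6, -0.3]
grip_width: 85.4
grip_force: 0.0
```

Emit:
{"method": "apply_moves", "body": {
  "moves": [
    {"tx": 0, "ty": 0, "tz": 0.05, "twist": 0.1, "jaw": 1},
    {"tx": 0, "ty": 0, "tz": 0.15, "twist": 0.2, "jaw": 1},
    {"tx": 0, "ty": 0, "tz": 0.25, "twist": 0.3, "jaw": 1},
    {"tx": 0, "ty": 0, "tz": 0.35, "twist": 0.4, "jaw": 1},
    {"tx": 0, "ty": 0, "tz": 0.42, "twist": 0.5, "jaw": 1}
  ]
}}

```text
t: 43.4
ee_pos: [549.8, 125.0, 129.8]
eef_rot: [0.709, 0.705, -0.001, -0.001]
force: [0.1, -0.2, 0.1]
grip_width: 85.7
grip_force: 0.0
```

Emit:
{"method": "apply_moves", "body": {
  "moves": [
    {"tx": 0, "ty": 0, "tz": 0, "twist": 0, "jaw": 1},
    {"tx": 0, "ty": 0, "tz": 0, "twist": 0, "jaw": 1},
    {"tx": 0, "ty": 0, "tz": 0, "twist": 0, "jaw": 1},
    {"tx": 0, "ty": 0, "tz": 0, "twist": 0, "jaw": 1},
    {"tx": 0, "ty": 0, "tz": 0, "twist": 0, "jaw": 1}
  ]
}}

```text
t: 44.02
ee_pos: [550.1, 126.1, 133.7]
eef_rot: [0.707, 0.707, 0.001, 0.001]
force: [0.1, -0.7, 1.0]
grip_width: 85.2
grip_force: 0.0
```

Emit:
{"method": "apply_moves", "body": {
  "moves": [
    {"tx": 0, "ty": 0.002, "tz": 0.08, "twist": 0, "jaw": 1},
    {"tx": 0, "ty": 0.002, "tz": 0.16, "twist": 0, "jaw": 1},
    {"tx": 0, "ty": 0.002, "tz": 0.22, "twist": 0, "jaw": 1},
    {"tx": 0, "ty": 0.002, "tz": 0.248, "twist": 0, "jaw": 1},
    {"tx": 0, "ty": 0.002, "tz": 0.256, "twist": 0, "jaw": 1}
  ]
}}

```text
t: 44.65
ee_pos: [550.7, 126.1, 4.5]
eef_rot: [0.707, 0.707, -0.0, -0.0]
force: [-0.1, 0.5, 1.2]
grip_width: 85.1
grip_force: 0.0
```

Emit:
{"method": "apply_moves", "body": {
  "moves": [
    {"tx": 0, "ty": 0, "tz": 0, "twist": 0, "jaw": 1},
    {"tx": 0, "ty": 0, "tz": 0, "twist": 0, "jaw": 0.45},
    {"tx": 0, "ty": 0, "tz": 0, "twist": 0, "jaw": 0.45},
    {"tx": 0, "ty": 0, "tz": 0, "twist": 0, "jaw": 0.45},
    {"tx": 0, "ty": 0, "tz": 0, "twist": 0, "jaw": 0.45}
  ],
  "force": 50
}}

```text
t: 45.28
ee_pos: [551.9, 126.1, 6.6]
eef_rot: [0.707, 0.707, 0.001, 0.001]
force: [-0.8, 0.2, 6.7]
grip_width: 56.7
grip_force: 52.1
```

Emit:
{"method": "apply_moves", "body": {
  "moves": [
    {"tx": 0, "ty": 0, "tz": 0, "twist": 0, "jaw": 0.45},
    {"tx": 0, "ty": 0, "tz": -0.05, "twist": 0, "jaw": 0.45},
    {"tx": 0, "ty": 0, "tz": -0.12, "twist": 0, "jaw": 0.45},
    {"tx": 0, "ty": 0, "tz": -0.2, "twist": 0, "jaw": 0.45},
    {"tx": 0, "ty": 0, "tz": -0.26, "twist": 0, "jaw": 0.45}
  ]
}}

```text
t: 45.9
ee_pos: [551.0, 126.1, 137.0]
eef_rot: [0.707, 0.707, 0.001, 0.001]
force: [0.8, -0.3, -1.9]
grip_width: 56.5
grip_force: 54.4
```

Emit:
{"method": "apply_moves", "body": {
  "moves": [
    {"tx": 0, "ty": 0, "tz": 0, "twist": 0, "jaw": 0.45},
    {"tx": 0, "ty": 0, "tz": 0, "twist": 0, "jaw": 0.45},
    {"tx": 0, "ty": 0, "tz": 0, "twist": 0, "jaw": 0.45},
    {"tx": 0, "ty": 0, "tz": 0, "twist": 0, "jaw": 0.45},
    {"tx": 0, "ty": 0, "tz": 0, "twist": 0, "jaw": 0.45}
  ]
}}

```text
t: 46.52
ee_pos: [550.4, 126.0, 134.1]
eef_rot: [0.707, 0.707, -0.0, -0.0]
force: [0.1, 0.9, -1.2]
grip_width: 56.7
grip_force: 54.4
```

```bash
python3 - <<'E'
from h import *
ps,ds,Ws=cloud('scene'); s=get_state(); e=s['ee_pos']; print(e)
u,v=map(int,px('scene',e)); save(cv2.resize(ps[v-60:v+80,u-70:u+70],None,fx=4,fy=4),'g5.png')
E
```

```text
[550.54415028 126.02974074 134.29793529]
```

View pics/g5.png

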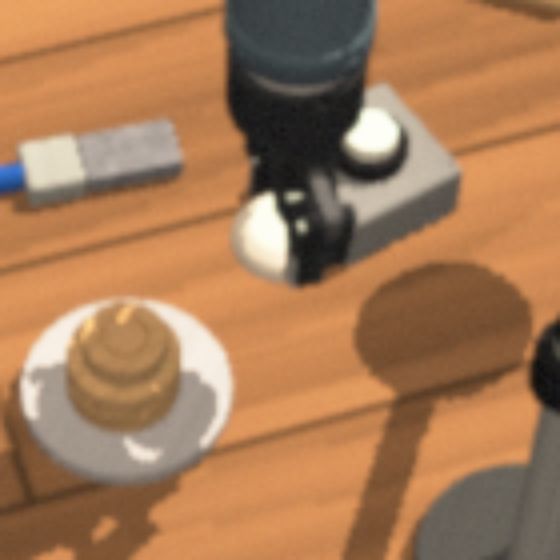

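Emit:
{"method": "apply_moves", "body": {
  "moves": [
    {"tx": -0.05, "ty": -0.003, "tz": 0, "twist": 0, "jaw": 0.45},
    {"tx": -0.1, "ty": -0.006, "tz": 0, "twist": 0, "jaw": 0.45},
    {"tx": -0.15, "ty": -0.009, "tz": 0, "twist": 0, "jaw": 0.45},
    {"tx": -0.198, "ty": -0.012, "tz": 0, "twist": 0, "jaw": 0.45},
    {"tx": -0.198, "ty": -0.012, "tz": 0, "twist": 0, "jaw": 0.45}
  ]
}}

```text
t: 47.2
ee_pos: [544.8, 25.7, 134.8]
eef_rot: [0.708, 0.706, -0.0, 0.0]
force: [0.0, -0.1, -1.2]
grip_width: 56.8
grip_force: 54.4
```

Emit:
{"method": "apply_moves", "body": {
  "moves": [
    {"tx": 0, "ty": 0, "tz": 0.03, "twist": 0, "jaw": 0.45},
    {"tx": 0, "ty": 0, "tz": 0.07, "twist": 0, "jaw": 0.45},
    {"tx": 0, "ty": 0, "tz": 0.09, "twist": 0, "jaw": 0.45},
    {"tx": 0, "ty": 0, "tz": 0.1, "twist": 0, "jaw": 0.45},
    {"tx": 0, "ty": 0, "tz": 0.106, "twist": 0, "jaw": 0.45}
  ]
}}

```text
t: 47.82
ee_pos: [544.9, 27.4, 81.7]
eef_rot: [0.707, 0.707, 0.0, 0.0]
force: [1.3, -0.3, -2.1]
grip_width: 56.6
grip_force: 54.4
```

Emit:
{"method": "apply_moves", "body": {
  "moves": [
    {"tx": 0, "ty": 0, "tz": 0.003, "twist": 0, "jaw": 0.45},
    {"tx": 0, "ty": 0, "tz": 0.005, "twist": 0, "jaw": 0.45},
    {"tx": 0, "ty": 0, "tz": 0.005, "twist": 0, "jaw": 0.45},
    {"tx": 0, "ty": 0, "tz": 0.005, "twist": 0, "jaw": 0.45},
    {"tx": 0, "ty": 0, "tz": 0.005, "twist": 0, "jaw": 0.45}
  ]
}}

```text
t: 48.45
ee_pos: [545.1, 27.1, 80.6]
eef_rot: [0.707, 0.707, 0.0, 0.0]
force: [-2.4, 1.0, 6.1]
grip_width: 56.6
grip_force: 55.1
```

Emit:
{"method": "apply_moves", "body": {
  "moves": [
    {"tx": 0, "ty": 0, "tz": 0, "twist": 0, "jaw": 1},
    {"tx": 0, "ty": 0, "tz": 0, "twist": 0, "jaw": 1},
    {"tx": 0, "ty": 0, "tz": 0, "twist": 0, "jaw": 1},
    {"tx": 0, "ty": 0, "tz": -0.03, "twist": 0, "jaw": 1},
    {"tx": 0, "ty": 0, "tz": -0.1, "twist": 0, "jaw": 1}
  ]
}}

```text
t: 49.08
ee_pos: [543.7, 27.2, 129.1]
eef_rot: [0.707, 0.707, -0.001, -0.001]
force: [-0.1, 0.3, 0.6]
grip_width: 85.3
grip_force: 0.0
```

Emit:
{"method": "apply_moves", "body": {
  "moves": [
    {"tx": 0, "ty": -0.02, "tz": -0.1, "twist": 0, "jaw": 1},
    {"tx": 0, "ty": -0.08, "tz": -0.2, "twist": 0, "jaw": 1},
    {"tx": 0, "ty": -0.16, "tz": -0.28, "twist": 0, "jaw": 1},
    {"tx": 0, "ty": -0.24, "tz": -0.35, "twist": 0, "jaw": 1},
    {"tx": 0, "ty": -0.24, "tz": -0.35, "twist": 0, "jaw": 1}
  ]
}}

```text
t: 49.7
ee_pos: [424.2, 27.1, 308.6]
eef_rot: [0.707, 0.707, 0.002, 0.003]
force: [1.6, 0.3, -0.9]
grip_width: 85.2
grip_force: 0.0
```

Emit:
{"method": "apply_moves", "body": {
  "moves": [
    {"tx": 0.1, "ty": 0, "tz": 0, "twist": 0, "jaw": 1},
    {"tx": 0.2, "ty": 0, "tz": 0, "twist": 0, "jaw": 1},
    {"tx": 0.3, "ty": 0, "tz": 0, "twist": 0, "jaw": 1},
    {"tx": 0.3, "ty": 0, "tz": 0, "twist": 0, "jaw": 1},
    {"tx": 0.3, "ty": 0, "tz": 0, "twist": 0, "jaw": 1}
  ]
}}

```text
t: 50.32
ee_pos: [424.8, 176.8, 303.7]
eef_rot: [0.707, 0.707, -0.001, -0.0]
force: [0.3, -0.3, -0.1]
grip_width: 85.4
grip_force: 0.0
```

```bash
python3 - <<'E'
from h import *
p,d,W=cloud('top'); ps,ds,Ws=cloud('scene'); s=get_state(); print(s['ee_pos'],s['force'])
for w in (W,Ws): print(*[blob(w,544,27,42,a,b) for a,b in((96,106),(70,80),(50,62))],blob(w,522,371,40,270,300),blob(w,436,224,15,60,80))
a=px('top',(544,27,60)); b=px('scene',(544,27,60))
c=[i[int(q[1])-45:int(q[1])+45,int(q[0])-50:int(q[0])+50] for i,q in((p,a),(ps,b))]
save(np.hstack([cv2.resize(x,None,fx=4,fy=4,interpolation=cv2.INTER_CUBIC) for x in c]),'fin.png')
E
```

```text
[424.97453794 176.04196312 304.00432855] [ 0.45410085 -0.01397692  0.3788998 ]
[545.1  22.5  56.8 100.5 315.  544.6  22.8] None [545.   26.4  70.4  56.9 122.  534.2  38.3] [521.1 369.9  24.9 285.1 110.  520.8 368.6] None
[547.9  22.8  57.4 100.  313.  548.7  23. ] [558.4  31.4  45.2  74.   36.  567.2  31.7] [548.   28.1  71.2  56.6 207.  563.2  22.5] [524.2 371.   30.1 284.5 118.  525.7 369. ] [435.8 224.   29.8  69.   82.  436.4 224.2]
```

View pics/fin.png

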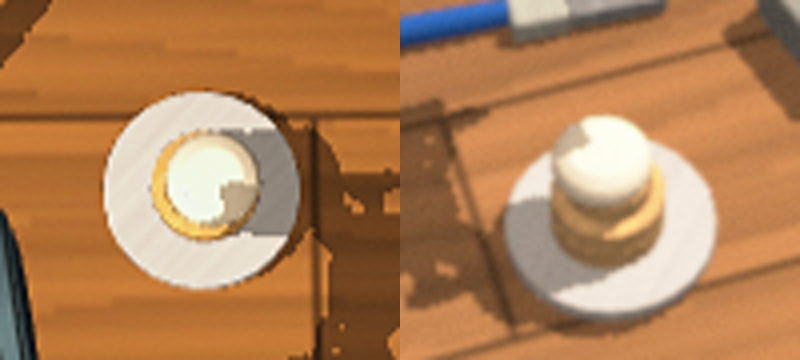

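The stack is complete: the pebble is flat and about 5 mm off the axis, the lamp is aside and the button is up. Handing in.

```bash
python3 -c "
from rig import *
print(finish_job())"
```

```text
the job is handed in; nothing more can be done
None
```

The job is handed in, but no pass/fail result came back: the two wide discs, the one narrow disc and the pebble are stacked on the wheel, the button was pressed to its stop with the lamp over the standing stack, and the lamp is back aside. The pebble was knocked off after the press, so I put it back, other face up, about 5 mm off centre (limit 12 mm).

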